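# Change the packs in the lab battery charger

### The job

The battery charger was left on: before anything else push its knob in and turn it back anticlockwise past the safety stop to off, letting it spring back up. Then lift the slide box off the charger and set it upright on the rubber mat, take the charged pack out of the charger and lay it flat, rib up, on the mat too, and load every other pack into a charger bay of its own, brass stud against the spring contact, the other end dropped in behind the lip so that it lies flat on the bay's floor. Only when all are in, push the knob in and turn it clockwise past the stop to on, again letting it spring back up; never force it through the stop, and leave the other things on the table where they are.

Things in the scene. Friction and masses are not known exactly. Their poses are not given: they have to be found in the camera images.
- charger: fixed three-bay battery charger: cream block, x -140 to 120, y +-107 mm, flat deck 40 mm above the table. Origin: on the table. +x runs from knob end to spring end. Three bays along x at y = -62, 0, 62 mm, the deck their floor. Grey ribs beside each bay, 17 wide, 20 high above the deck, x -30 to 92, leave 45 mm of width. Spring housing behind the bays: x 95 to 120, 40 high above the deck
- knob (a joint): knob turn, rad, 0 (off) to 1.45 (on), growing clockwise from above. Black disc 60 mm across with a bar grip 56 long, 16 wide, 30 tall. A tooth on it is caught, either way, by a steel bracket (charger x -135 to -116 mm, 26 high above the deck): not pushed in, it cannot pass from 0.36 to 1.08. Let go beyond the stop it springs up and is locked; let go under it, it stays stuck down
- knob_press (a joint): how far the knob is pushed in (straight down), m, 0 released to 0.010 fully in; 2 N at rest, 7 N fully in. It passes under the stop when pushed in 8 mm or more
- knob_grip (a point): on the knob's vertical axis (charger x -85, y 0 mm), inside the bar grip, 10 mm below the bar's top and 20 mm above the disc's top; 84 mm above the table when released; moves with the knob. Its x axis lies along the bar, z up; at knob 0 the bar lies along the charger's x
- board: white board on the table where the packs lie at first, fixed, 270 (x) x 140 (y) x 4 mm; origin at the centre of its underside
- mat: black rubber mat on the table, fixed, 210 (x) x 220 (y) x 4 mm; origin at the centre of its underside
- slide_box: closed clear plastic box of white slides, 85 (x) x 120 (y) x 42 mm, with a white grip ridge on top: 18 wide (x), 70 long (y), 26 mm tall; 68 mm in all, 0.3 kg. Origin: centre of its underside. At first it lies across the charger's ribs, over the two bays at y = -62 and 0
- bay1_seat (a point): fixed point on the floor of the bay at charger y = -62 mm, where the origin of a seated pack lies; axes as the charger's. The bay's -x end is a lip, 11 mm high, its inner face 45 mm to -x of this point. At +x a sprung steel plate 36 mm tall: its face stands 42 mm to +x when free (gap 87 mm), is 50 mm to +x behind a seated pack (5 N), at most 58 mm (9 N)
- bay2_seat (a point): fixed point on the floor of the bay at charger y = 0 mm, where the origin of a seated pack lies; axes as the charger's. The bay's -x end is a lip, 11 mm high, its inner face 45 mm to -x of this point. At +x a sprung steel plate 36 mm tall: its face stands 42 mm to +x when free (gap 87 mm), is 50 mm to +x behind a seated pack (5 N), at most 58 mm (9 N)
- bay3_seat (a point): fixed point on the floor of the bay at charger y = 62 mm, where the origin of a seated pack lies; axes as the charger's. The bay's -x end is a lip, 11 mm high, its inner face 45 mm to -x of this point. At +x a sprung steel plate 36 mm tall: its face stands 42 mm to +x when free (gap 87 mm), is 50 mm to +x behind a seated pack (5 N), at most 58 mm (9 N)
- pack1: grey battery pack, 0.28 kg (None if absent): body 90 (x) x 40 (y) x 28 (z) mm; round brass contact stud (18 mm across, 5 mm long) at the +x end, 95 mm in all; grip rib on top, 60 long (x), 16 wide (y), 26 tall, so 54 mm high in all. Origin: centre of the body's underside. A black band runs round the other (-x) end
- pack1_nose (a point): the end face of pack1's contact stud, 50 mm to +x and 14 mm above the pack's origin
- pack2: grey battery pack, 0.28 kg (None if absent): body 90 (x) x 40 (y) x 28 (z) mm; round brass contact stud (18 mm across, 5 mm long) at the +x end, 95 mm in all; grip rib on top, 60 long (x), 16 wide (y), 26 tall, so 54 mm high in all. Origin: centre of the body's underside. A black band runs round the other (-x) end
- pack2_nose (a point): the end face of pack2's contact stud, 50 mm to +x and 14 mm above the pack's origin
- pack3: grey battery pack, 0.28 kg (None if absent): body 90 (x) x 40 (y) x 28 (z) mm; round brass contact stud (18 mm across, 5 mm long) at the +x end, 95 mm in all; grip rib on top, 60 long (x), 16 wide (y), 26 tall, so 54 mm high in all. Origin: centre of the body's underside. A black band runs round the other (-x) end
- pack3_nose (a point): the end face of pack3's contact stud, 50 mm to +x and 14 mm above the pack's origin
- full_pack: the charged battery pack: just like the others, 0.28 kg, but at first seated in the charger's bay at y = 62 mm (stud to the spring plate, rear end behind the lip). Same sizes and origin as pack1; always there
- beaker: bystander, not to be disturbed: an open glass beaker, 72 mm across, 95 mm tall; origin at the centre of its underside
- bottle: bystander, not to be disturbed: a closed amber reagent bottle, 68 mm across, 150 mm tall; origin at the centre of its underside
- jar: bystander, not to be disturbed: a low closed jar, 64 mm across, 70 mm tall; origin at the centre of its underside
- tip_box: bystander, not to be disturbed: a pipette-tip box 85 x 122 x 65 mm with no handle, flat clear lid; origin at the centre of its underside
- timer: bystander, not to be disturbed: a white digital timer, 65 x 75 x 28 mm, lying flat; origin at the centre of its underside
- remote: bystander, not to be disturbed: a white remote control, 150 x 46 x 20 mm, lying flat; origin at the centre of its underside
- wash_bottle: bystander, not to be disturbed: a white plastic bottle, 72 mm across, 130 mm tall; origin at the centre of its underside
Not all that is in view belongs to the job. Leave any red look-alike of the full_pack alone.

How it is judged:
By the outcome, as a careful person would: the job done as asked, in the order asked, and still so for the second after the job is handed in, with the robot touching nothing.
Of pack1, pack2, pack3 only 2 to 3 are there at a start; the rules pass over those that are not, and their reading is None.
At some moment in a run one of pack1, pack2, pack3 may be knocked a few centimetres aside while the robot is not near it.
Once in a run the grip may slacken for a moment while it holds something.
It also fails if it takes over 208 s, if anything falls off the work surface, if the arm or the gripper's body presses on something with over 40 N, if the wrist force passes 120 N, or if a joint passes its speed limit or range.

### The arm

A 7-joint arm with a two-finger parallel gripper is mounted at the origin on the work surface. World frame = base frame: x ahead of the robot, y to its left, z up, the work surface at z = 0. Lengths are in mm, angles in rad, forces in N, time in s.
With the tool pointing down it reaches from about 400 to 875 mm from the base axis. Payload 19.3 kg.
Tool frame: the origin (TCP) lies where the fingers leave the gripper's body, on its centre line; the fingertips stand 73 mm ahead of it and the grasp point (between the pads) lies 54 mm ahead of it (ctrl.hold_point_z is the distance from the TCP to the grasp point, in mm); z points along the fingers, y is the line along which they close (so a half turn about z gives the same grasp; the last joint's range is limited). The gripper opens to 85 mm and grips with 20 to 120 N. Pads are 22 mm wide; open, the fingers measure 114 mm over their backs; the gripper's body (76 mm by 85 mm) begins 54 mm behind the grasp point. The pads swing forward as they close: fully open they stand 13 mm farther back than shut.
Start: joints at [-1.37, 0.521, -0.036, 1.599, 0.021, 1.021, -0.113], TCP at [167.209, 602.211, 303.891] pointing down, gripper open.
Joint ranges: [-2.91, 2.91], [-0.3, 2.13], [-1.5, 1.42], [0.17, 2.43], [-1.26, 4.41], [0.16, 1.93], [-2.52, 2.52]. Speed limits (rad/s): [1.89, 1.89, 2.39, 2.39, 3.01, 3.01, 3.01].

### API

Orientations are given as a unit quaternion [x, y, z, w].
In Python, from bench import ctrl gives the robot as it stands.
- The arm moves only by the tool move_arm, never from a script. Its argument "deltas" is a list of rows, each an object with "fingers": the closure, from 0 (fully open) to 1 (shut); "offset": the shift along the tool's x, y, z in mm, a list of three; "dr": the turn, a rotation vector about the tool's x, y, z in rad, a list of three. In form: [{"fingers": fingers, "offset": [x, y, z], "dr": [rx, ry, rz]}, ...]. A call has 1 to 12 rows; each row is the pose to reach, as a shift and turn from the pose commanded when the call began, along the tool's axes at that moment; what a row does not reach only later rows make up. A row lasts 1/8 s, in which the tool goes at most 62.5 mm and 10.7 degrees, less where a joint would pass 70% of its speed; a pose out of reach is approached as far as the arm can. A call with a gripper value outside its range is refused whole. The fingers move at their own pace and stop on an object; "squeeze" is the grip in N (left out, the last holds). Time passes only in rows, so rows that repeat a pose let the fingers close. It gives the time, the measured TCP pose, the force, the opening and the grip force at its end, in the units of the state.
- ctrl.state(): the state, without advancing time (a new reading comes with each control period).
- ctrl.get_image(name): name is "scene" or "side" or "wrist"; returns the picture (400x640x3 uint8, red, green, blue); there is no depth.
- ctrl.camera_model(name): a dict with "K" (3x3 intrinsics, pixels), "xyz" and "orientation" of the camera in the world; the wrist camera has in their place "hand_eye" (4x4, takes a point from camera to tool coordinates, whose origin is the TCP and whose axes are the flange's). Camera axes: x right, y up, looking along -z (the intrinsics and any distortion apply to the point x, -y, -z); pixel columns grow to the right and rows downward; lengths in mm; the calibration is good to about 2 mm. A picture is of the moment at which its call begins: read the wrist's pose just before it. camera_model takes no time and is no camera call.
- ctrl.close_job(): hands the job in; it is judged then, once.
The state is a dict: "clock": time; "q": joint angles; "dq": joint speeds; "effort": joint torques, N m; "tool_pos": TCP position; "tcp_rot": TCP orientation; "contact_force": force on the tool from outside, world axes, zero at the start; "torque": the same for the moment, N m; "grip_width": finger opening in mm; "grip_force": force on a finger pad.
Only numpy, scipy, OpenCV 4.12 (cv2) and the standard library are available. Lean on these libraries where they do the work, as an engineer would, in place of code of your own. Each camera call takes 0.05 s, during which the arm holds its last target. There are 200 camera calls.

## Working session

There is one attempt and no reset: what is moved stays moved. The work goes in short steps, Python scripts to look and compute and a tool call to move; the robot and the scene stay as the last step left them, time stands still between calls to the robot, and variables do not carry over. Pictures are saved under pics/ and viewed, at most 14 in all, crops included, and the job is handed in when it is done.

Besides the shell and the picture viewer there is one more tool, called after "Call:" by a JSON object that holds its "name" and its "arguments", one argument or row to a line. move_arm: Moves the arm, as the interface text tells. Its arguments: {"type":"object","properties":{"deltas":{"type":"array","items":{"type":"object","properties":{"fingers":{"type":"number"},"offset":{"type":"array","items":{"type":"number"}},"dr":{"type":"array","items":{"type":"number"}}}}},"squeeze":{"type":"number"}},"required":["deltas"]}

```bash
mkdir -p pics; ls
python3 - <<'E'
from bench import ctrl
import cv2,json
for n in ("scene","side"):
    cv2.imwrite(f"pics/{n}0.png",ctrl.get_image(n)[:,:,::-1])
    print(n,{k:(v.tolist() if hasattr(v,'tolist') else v) for k,v in ctrl.camera_model(n).items()})
print(ctrl.camera_model("wrist")); print(ctrl.state(), ctrl.hold_point_z)
E
```

```text
pics
scene {'K': [[520.8537772876386, 0.0, 333.5693615706208], [0.0, 520.8537772876386, 202.79666330721054], [0.0, 0.0, 1.0]], 'xyz': [1218.491532141459, -563.1730825338378, 1505.638908651845], 'orientation': [0.24787671091893257, 0.12209188297682583, 0.3997733471154999, 0.8739748161310228]}
side {'K': [[477.50762957479265, 0.0, 317.01029814798005], [0.0, 477.50762957479265, 200.64821278966397], [0.0, 0.0, 1.0]], 'xyz': [-593.4581765721356, 1041.8228900103115, 1122.8264120668512], 'orientation': [-0.18194816585538343, 0.4319015151744568, 0.8069108221271, -0.3595147719719428]}
{'K': array([[296.12133641,   0.        , 315.77208772],
       [  0.        , 296.12133641, 201.83683896],
       [  0.        ,   0.        ,   1.        ]]), 'hand_eye': array([[ 1.31508770e-03,  9.46026416e-01,  3.24086856e-01,
         8.33629612e+01],
       [ 9.99998857e-01, -1.48605996e-03,  2.80066222e-04,
        -7.33316773e-01],
       [ 7.46562545e-04,  3.24086117e-01, -9.46027289e-01,
        -7.12233734e+01],
       [ 0.00000000e+00,  0.00000000e+00,  0.00000000e+00,
         1.00000000e+00]])}
{'clock': 0.1, 'q': array([-1.3702016 ,  0.5219477 , -0.03635243,  1.59991219,  0.02123339,
        1.02108611, -0.1127704 ]), 'dq': array([ 7.89822277e-04, -4.73439883e-04, -7.50663636e-04, -1.05216934e-03,
       -7.14355119e-04, -8.72928189e-05,  4.50292636e-04]), 'effort': array([ 4.31873195e-03, -9.28477621e+01,  1.98436663e+00, -3.70536339e+01,
        1.81543588e-02,  5.36042964e-03, -4.62046512e-05]), 'tool_pos': array([167.14996383, 602.0186947 , 303.40105107]), 'tcp_rot': array([ 1.34955769e-01,  9.90851506e-01, -4.83039944e-04, -2.44807206e-05]), 'contact_force': array([ 0.51773789, -0.66738552, -0.35979996]), 'torque': array([ 0.04900625,  0.05352367, -0.01832365]), 'grip_force': 0.0, 'grip_width': 85.46576509381175} 53.900000000000006
```

View pictures.

View pics/scene0.png

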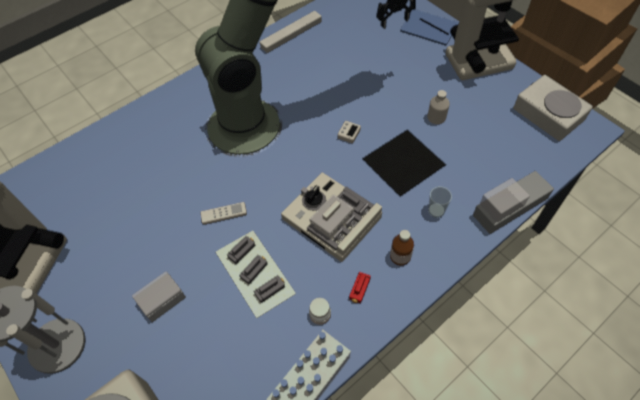

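View pics/side0.png

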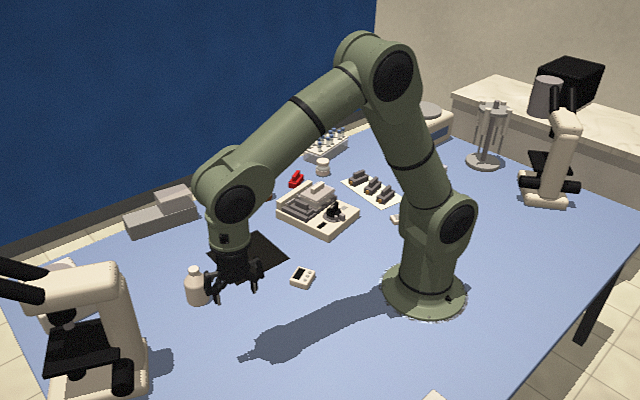

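```bash
cat > h.py <<'E'
import numpy as np, cv2
from scipy.spatial.transform import Rotation as R
from bench import ctrl
def cam(n, st=None):
    m=ctrl.camera_model(n); K=np.array(m["K"])
    if n=="wrist":
        st=st or ctrl.state()
        H=np.array(m["hand_eye"]); Rt=R.from_quat(st["tcp_rot"]).as_matrix()
        return K, Rt@H[:3,:3], Rt@H[:3,3]+st["tool_pos"]
    return K, R.from_quat(m["orientation"]).as_matrix(), np.array(m["xyz"])
def ray(c,px,z):
    K,Rc,t=c
    px=np.atleast_2d(px).astype(float)
    d=np.c_[(px[:,0]-K[0,2])/K[0,0], -(px[:,1]-K[1,2])/K[1,1], -np.ones(len(px))]@Rc.T
    return t+d*((z-t[2])/d[:,2])[:,None]
def proj(c,P):
    K,Rc,t=c
    p=(np.atleast_2d(P)-t)@Rc
    return np.c_[K[0,2]+K[0,0]*p[:,0]/-p[:,2], K[1,2]+K[1,1]*(-p[:,1])/-p[:,2]]
def shot(n,name,crop=None,s=1):
    st=ctrl.state(); im=ctrl.get_image(n)[:,:,::-1]
    cv2.imwrite(f"pics/raw_{name}.png",im)
    if crop: x0,y0,x1,y1=crop; im=im[y0:y1,x0:x1]
    if s!=1: im=cv2.resize(im,None,fx=s,fy=s,interpolation=cv2.INTER_CUBIC)
    cv2.imwrite(f"pics/{name}.png",im)
    return st
def totool(target, st=None):
    """world TCP target -> offset in tool axes from state"""
    st=st or ctrl.state()
    return R.from_quat(st["tcp_rot"]).inv().apply(np.array(target)-st["tool_pos"])
E
python3 - <<'E'
import cv2
im=cv2.imread('pics/scene0.png')[115:325,195:460]
cv2.imwrite('pics/s1.png',cv2.resize(im,None,fx=2.8,fy=2.8,interpolation=cv2.INTER_CUBIC))
E
```

```text
(no output)
```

View pics/s1.png

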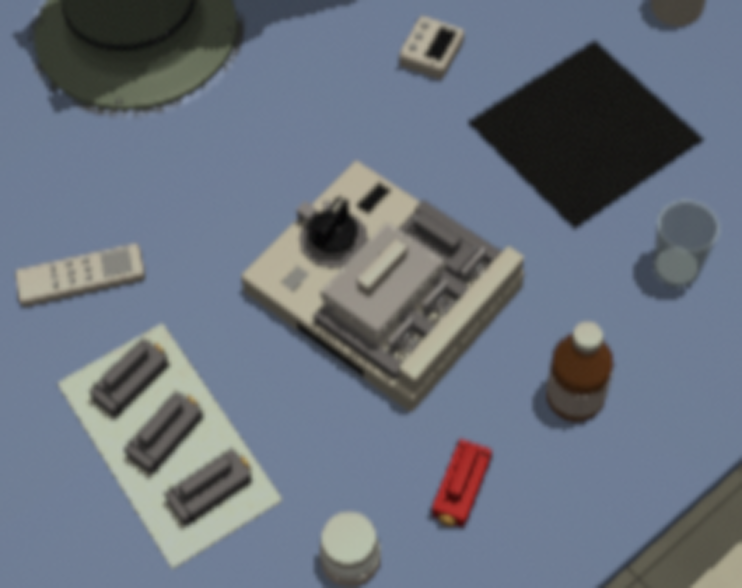

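Run:
```python
from h import *
from scipy.optimize import least_squares
c=cam("scene"); f=lambda p: np.array(p)/2.8+[195,115]-0.3
P=np.array([[-140,107,40],[-140,-107,40],[120,107,80],[120,-107,80.]])
px=f([[358,162],[243,278],[523,257],[408,376]])
def w(v,P): 
    a=v[2]; return np.c_[P[:,0]*np.cos(a)-P[:,1]*np.sin(a)+v[0],P[:,0]*np.sin(a)+P[:,1]*np.cos(a)+v[1],P[:,2]]
r=least_squares(lambda v:(proj(c,w(v,P))-px).ravel(),[600,0,0.])
print("charger",r.x,r.fun.round(1)); print("knob",w(r.x,np.array([[-85,0,84.]])))
print("mat",ray(c,f([[595,41],[703,138],[575,228],[469,123]]),4))
print("board",ray(c,f([[163,323],[281,498],[173,567],[58,384]]),4))
for n,q in dict(A=[[108,398],[155,348]],B=[[140,455],[190,400]],C=[[178,506],[240,462]]).items():
    W=ray(c,f(q),40); print(n,W.mean(0),np.arctan2(*(W[1]-W[0])[1::-1]), np.linalg.norm(W[1]-W[0]))
W=ray(c,f([[363,285],[402,247]]),128);print("box ridge",W)
for n,q,z in (("beaker",[687,220],95),("bottle",[588,335],150),("jar",[349,535],70),("timer",[433,45],28),("wash",[675,0],60),("red",[465,475],45),("remote",[80,272],20)): print(n,ray(c,f([q]),z).round())
st=ctrl.state(); print(R.from_quat(st["tcp_rot"]).as_matrix().round(2))
```

```text
charger [ 5.38653558e+02 -1.11533685e+01  1.70075697e-01] [-0.6 -1.3 -1.7 -1.5  1.6 -0.9  0.6  2.9]
knob [[454.87994202 -25.54020969  84.        ]]
mat [[424.33728868 448.05417623   4.        ]
 [627.81775574 438.08113558   4.        ]
 [618.28554615 220.61871455   4.        ]
 [414.56330597 230.85757934   4.        ]]
board [[ 394.42879382 -238.14762377    4.        ]
 [ 658.44594757 -269.39726702    4.        ]
 [ 644.34388301 -405.71603239    4.        ]
 [ 380.05329585 -376.83878951    4.        ]]
A [ 443.12843161 -310.36743141   40.        ] 1.7878753096958604 78.59569788654136
B [ 522.73163595 -321.36832114   40.        ] 1.7866505181020822 82.82186412486622
C [ 608.30118595 -324.85091626   40.        ] 1.53203229510976 81.2197042635949
box ridge [[568.30352216 -71.06135159 128.        ]
 [559.24974794  -6.65085507 128.        ]]
beaker [[731. 278.  95.]]
bottle [[782.  61. 150.]]
jar [[ 761. -254.   70.]]
timer [[302. 268.  28.]]
wash [[474. 537.  60.]]
red [[ 783. -111.   45.]]
remote [[ 281. -276.   20.]]
[[-0.96  0.27 -0.  ]
 [ 0.27  0.96 -0.  ]
 [-0.   -0.   -1.  ]]
```

Call:
{"name": "move_arm", "arguments": {
  "deltas": [
    {"fingers": 0, "offset": [-501, -522, -56], "dr": [0, 0, 1.0]},
    {"fingers": 0, "offset": [-501, -522, -56], "dr": [0, 0, 1.0]},
    {"fingers": 0, "offset": [-501, -522, -56], "dr": [0, 0, 1.0]},
    {"fingers": 0, "offset": [-501, -522, -56], "dr": [0, 0, 1.0]},
    {"fingers": 0, "offset": [-501, -522, -56], "dr": [0, 0, 1.0]},
    {"fingers": 0, "offset": [-501, -522, -56], "dr": [0, 0, 1.0]},
    {"fingers": 0, "offset": [-501, -522, -56], "dr": [0, 0, 1.0]},
    {"fingers": 0, "offset": [-501, -522, -56], "dr": [0, 0, 1.0]},
    {"fingers": 0, "offset": [-501, -522, -56], "dr": [0, 0, 1.0]},
    {"fingers": 0, "offset": [-501, -522, -56], "dr": [0, 0, 1.0]},
    {"fingers": 0, "offset": [-501, -522, -56], "dr": [0, 0, 1.0]},
    {"fingers": 0, "offset": [-501, -522, -56], "dr": [0, 0, 1.0]}
  ]
}}

```text
clock: 1.6
tool_pos: [511.0, -37.6, 360.0]
tcp_rot: [0.594, 0.804, -0.0, 0.0]
contact_force: [-0.0, 2.1, 0.4]
grip_width: 85.3
grip_force: 0.0
```

Call:
{"name": "move_arm", "arguments": {
  "deltas": [
    {"fingers": 0, "offset": [0, 0, 0], "dr": [0, 0, 0]},
    {"fingers": 0, "offset": [0, 0, 0], "dr": [0, 0, 0]},
    {"fingers": 0, "offset": [0, 0, 0], "dr": [0, 0, 0]}
  ]
}}

```text
clock: 1.98
tool_pos: [510.0, -33.8, 359.8]
tcp_rot: [0.593, 0.805, 0.0, -0.0]
contact_force: [-0.1, 0.4, -0.2]
grip_width: 85.1
grip_force: 0.0
```

Run:
```python
from h import *
st=shot("wrist","w1",None,1.25)
print(st["tool_pos"],st["tcp_rot"],st["q"],st["contact_force"],st["clock"])
```

```text
[510.00347457 -33.77855277 359.80091124] [ 5.92886413e-01  8.05286059e-01  3.63027631e-05 -2.49948902e-04] [-0.45283759  0.30773228  0.51495743  1.84594122 -0.17498217  1.03296121
  0.43365008] [-0.06858341  0.43738709 -0.24356766] 1.975
```

View pics/w1.png

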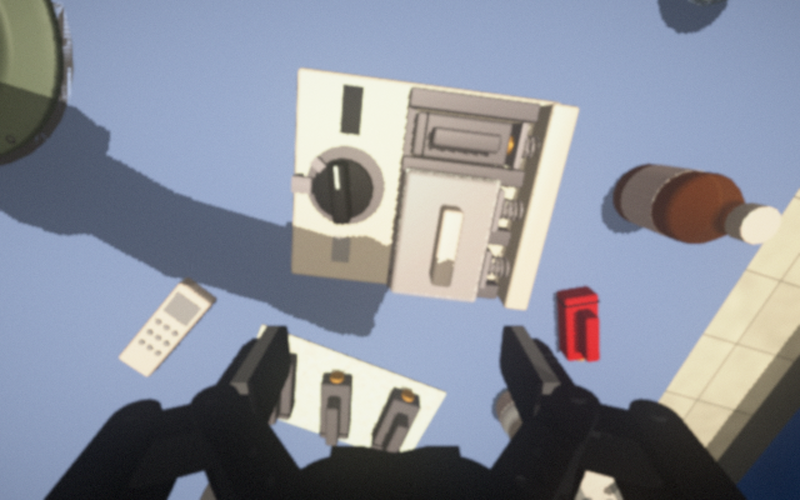

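```bash
cat >> h.py <<'E'
def w(v,P):
    P=np.atleast_2d(np.array(P,float)); a=v[2]; return np.c_[P[:,0]*np.cos(a)-P[:,1]*np.sin(a)+v[0],P[:,0]*np.sin(a)+P[:,1]*np.cos(a)+v[1],P[:,2]]
def fit(c,P,px,v0):
    from scipy.optimize import least_squares
    r=least_squares(lambda v:(proj(c,w(v,P))-px).ravel(),v0,x_scale=[10,10,.1]); return r.x,r.fun.round(1)
E
python3 - <<'E'
from h import *
st=dict(tool_pos=np.array([510.003,-33.779,359.801]),tcp_rot=[5.92886413e-01,8.05286059e-01,3.63e-05,-2.499e-04])
c=cam("wrist",st); f=lambda p: np.array(p)/1.25
P=np.array([[-140,107,40],[-140,-107,40],[120,107,80],[120,-107,80.]])
v,r=fit(c,P,f([[299,69],[292,273],[578,107],[524,309]]),[538,-11,.17]); print("charger",v,r)
print("knob",w(v,[[-85,0,84]]), ray(c,f([[344,187]]),64))
W=ray(c,f([[338,168],[345,221]]),94);d=W[1]-W[0];print("bar",W,np.arctan2(d[1],d[0]),np.linalg.norm(d))
W=ray(c,f([[449,208],[438,285]]),128);d=W[1]-W[0];print("ridge",W.mean(0),np.arctan2(d[1],d[0]),np.linalg.norm(d))
print("box", ray(c,f([[411,169],[503,178],[476,300],[392,291]]),102))
print("tool x yaw",np.arctan2(*R.from_quat(st["tcp_rot"]).as_matrix()[1::-1,0]))
print("full rib",ray(c,f([[432,137],[500,146]]),94), w(v,[[0,62,40]]))
E
```

```text
charger [ 5.37233097e+02 -1.39299054e+01  1.79144359e-01] [-1.8 -0.5 -1.9  1.2  2.9 -3.9  0.2  6.2]
knob [[453.59339257 -29.07585921  84.        ]] [[454.31111785 -24.75476444  64.        ]]
bar [[447.39203993  -4.26957669  94.        ]
 [465.83784089 -49.44414153  94.        ]] -1.1831358495949427 48.79537766554509
ridge [554.76873123 -37.63273837 128.        ] -1.3608289560933173 70.08318404068453
box [[ 509.29692976   15.07314253  102.        ]
 [ 588.91616593   31.81884974  102.        ]
 [ 609.69672502  -85.96366906  102.        ]
 [ 528.01277672 -101.34213888  102.        ]]
tool x yaw 1.8723156256283586
full rib [[518.79838984  45.74279545  94.        ]
 [578.14920603  56.3960977   94.        ]] [[526.1854597   47.07787865  40.        ]]
```

Run:
```python
from h import *
st=dict(tool_pos=np.array([510.003,-33.779,359.801]),tcp_rot=[5.92886413e-01,8.05286059e-01,3.63e-05,-2.499e-04])
c=cam("wrist",st); f=lambda p: np.array(p)/1.25
for hw in (92,95,98):
  P=np.array([[-140,107,40],[-140,-107,40],[120,hw,80],[120,-hw,80.],[-85,0,64]])
  v,r=fit(c,P,f([[299,69],[292,273],[578,107],[524,309],[344,187]]),[538,-11,.17]); print(v,r, w(v,[[-85,0,84],[0,62,94]]).round(1))
st=shot("scene","s2")
```

```text
[ 5.37059159e+02 -1.07930077e+01  1.86804685e-01] [-2.1 -2.4 -1.   0.  -0.2  6.6  4.5 -6.5 -1.   1.2] [[453.5 -26.6  84. ]
 [525.5  50.1  94. ]]
[ 5.37114491e+02 -1.12274648e+01  1.84902048e-01] [-1.9 -2.2 -1.2  0.1  0.5  4.4  3.7 -4.  -1.   1.4] [[453.6 -26.9  84. ]
 [525.7  49.7  94. ]]
[ 5.37171130e+02 -1.16820944e+01  1.82943977e-01] [-1.8 -2.  -1.4  0.2  1.3  2.2  2.8 -1.5 -1.1  1.7] [[453.6 -27.1  84. ]
 [525.9  49.3  94. ]]
```

Call:
{"name": "move_arm", "arguments": {
  "deltas": [
    {"fingers": 0.5, "offset": [23, -52, 50], "dr": [0, 0, 0]},
    {"fingers": 0.5, "offset": [23, -52, 100], "dr": [0, 0, 0]},
    {"fingers": 0.5, "offset": [23, -52, 150], "dr": [0, 0, 0]},
    {"fingers": 0.5, "offset": [23, -52, 150], "dr": [0, 0, 0]},
    {"fingers": 0.5, "offset": [23, -52, 150], "dr": [0, 0, 0]},
    {"fingers": 0.5, "offset": [23, -52, 150], "dr": [0, 0, 0]}
  ]
}}

```text
clock: 2.82
tool_pos: [454.7, -28.0, 211.7]
tcp_rot: [0.593, 0.805, 0.001, 0.001]
contact_force: [0.7, 0.0, 0.3]
grip_width: 42.8
grip_force: 0.0
```

Run:
```python
from h import *
st=shot("wrist","w2",None,1.25)
print(st["tool_pos"],st["tcp_rot"],st["grip_width"],st["clock"])
print(proj(cam("wrist",st),w([537.2,-11.5,.182],[[-85,0,94],[-85,0,64],[-140,107,40],[-140,-107,40]]))*1.25)
```

```text
[454.699819   -28.02779262 211.66181595] [0.59344036 0.80487665 0.00110117 0.0009545 ] 42.81899735841624 2.825
[[393.20530516 280.54595524]
 [393.2620438  261.66142116]
 [322.444598    69.19372976]
 [306.9873414  370.97014159]]
```

View pics/w2.png

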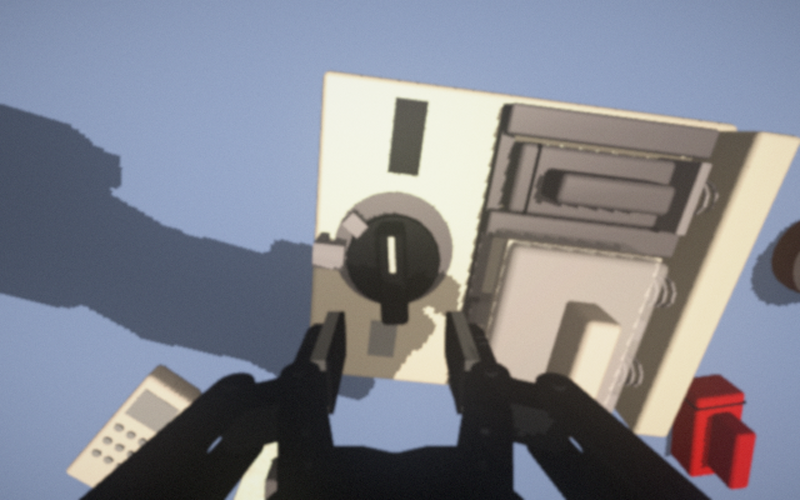

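Call:
{"name": "move_arm", "arguments": {
  "deltas": [
    {"fingers": 0.5, "offset": [1, -1, 35], "dr": [0, 0, 0]},
    {"fingers": 0.5, "offset": [1, -1, 65], "dr": [0, 0, 0]},
    {"fingers": 0.5, "offset": [1, -1, 69], "dr": [0, 0, 0]},
    {"fingers": 0.5, "offset": [1, -1, 69], "dr": [0, 0, 0]},
    {"fingers": 0.9, "offset": [1, -1, 69], "dr": [0, 0, 0]},
    {"fingers": 0.9, "offset": [1, -1, 69], "dr": [0, 0, 0]},
    {"fingers": 0.9, "offset": [1, -1, 69], "dr": [0, 0, 0]},
    {"fingers": 0.9, "offset": [1, -1, 69], "dr": [0, 0, 0]}
  ],
  "squeeze": 50
}}

```text
clock: 3.88
tool_pos: [453.3, -27.5, 141.3]
tcp_rot: [0.593, 0.805, 0.001, 0.001]
contact_force: [4.9, 0.2, 1.1]
grip_width: 15.1
grip_force: 52.1
```

Call:
{"name": "move_arm", "arguments": {
  "deltas": [
    {"fingers": 0.9, "offset": [0, 0, 3], "dr": [0, 0, 0]},
    {"fingers": 0.9, "offset": [0, 0, 6], "dr": [0, 0, 0]},
    {"fingers": 0.9, "offset": [0, 0, 9.5], "dr": [0, 0, 0]},
    {"fingers": 0.9, "offset": [0, 0, 9.5], "dr": [0, 0, 0]},
    {"fingers": 0.9, "offset": [0, 0, 9.5], "dr": [0, 0, 0]}
  ]
}}

```text
clock: 4.5
tool_pos: [453.4, -27.5, 132.0]
tcp_rot: [0.594, 0.805, 0.001, 0.001]
contact_force: [2.6, -0.1, 17.1]
grip_width: 15.2
grip_force: 54.3
```

Call:
{"name": "move_arm", "arguments": {
  "deltas": [
    {"fingers": 0.9, "offset": [0, 0, 0], "dr": [0, 0, -0.15]},
    {"fingers": 0.9, "offset": [0, 0, 0], "dr": [0, 0, -0.3]},
    {"fingers": 0.9, "offset": [0, 0, 0], "dr": [0, 0, -0.45]},
    {"fingers": 0.9, "offset": [0, 0, 0], "dr": [0, 0, -0.6]},
    {"fingers": 0.9, "offset": [0, 0, 0], "dr": [0, 0, -0.75]},
    {"fingers": 0.9, "offset": [0, 0, 0], "dr": [0, 0, -0.9]},
    {"fingers": 0.9, "offset": [0, 0, 0], "dr": [0, 0, -1.05]},
    {"fingers": 0.9, "offset": [0, 0, 0], "dr": [0, 0, -1.2]},
    {"fingers": 0.9, "offset": [0, 0, 0], "dr": [0, 0, -1.3]},
    {"fingers": 0.9, "offset": [0, 0, 0], "dr": [0, 0, -1.3]},
    {"fingers": 0.9, "offset": [0, 0, 0], "dr": [0, 0, -1.3]}
  ]
}}

```text
clock: 5.88
tool_pos: [454.1, -26.6, 132.1]
tcp_rot: [-0.015, 1.0, 0.001, 0.002]
contact_force: [7.1, 6.9, 12.2]
grip_width: 15.0
grip_force: 53.6
```

Run:
```python
from h import *
st=ctrl.state(); M=R.from_quat(st["tcp_rot"]).as_matrix(); print(np.arctan2(M[1,1],M[0,1]),st["q"],st["contact_force"],st["torque"])
```

```text
1.6009200483673314 [-0.0482602   0.55170133 -0.02982541  2.16651348  0.03623881  0.42017232
  1.49422198] [ 7.09619256  6.94075857 12.19775671] [ 1.47439729 -1.45309708  0.08837279]
```

Call:
{"name": "move_arm", "arguments": {
  "deltas": [
    {"fingers": 0.9, "offset": [0, 0, 0], "dr": [0, 0, -0.08]},
    {"fingers": 0.9, "offset": [0, 0, 0], "dr": [0, 0, -0.15]},
    {"fingers": 0.9, "offset": [0, 0, 0], "dr": [0, 0, -0.15]},
    {"fingers": 0.9, "offset": [0, 0, 0], "dr": [0, 0, -0.15]}
  ]
}}

```text
clock: 6.38
tool_pos: [454.0, -26.5, 132.1]
tcp_rot: [-0.09, 0.996, 0.0, 0.002]
contact_force: [6.3, 7.9, 12.3]
grip_width: 15.0
grip_force: 53.5
```

Run:
```python
from h import *
st=ctrl.state(); M=R.from_quat(st["tcp_rot"]).as_matrix(); print(np.arctan2(M[1,1],M[0,1]),st["contact_force"],st["torque"])
```

```text
1.7508468397791856 [ 6.29033994  7.85356576 12.33048893] [ 1.70755579 -1.4289901  -0.19109804]
```

Call:
{"name": "move_arm", "arguments": {
  "deltas": [
    {"fingers": 0.9, "offset": [0, 0, -5], "dr": [0, 0, 0]},
    {"fingers": 0.9, "offset": [0, 0, -9.5], "dr": [0, 0, 0]},
    {"fingers": 0.9, "offset": [0, 0, -9.5], "dr": [0, 0, 0]},
    {"fingers": 0.5, "offset": [0, 0, -9.5], "dr": [0, 0, 0]},
    {"fingers": 0.5, "offset": [0, 0, -9.5], "dr": [0, 0, 0]},
    {"fingers": 0.5, "offset": [0, 0, -9.5], "dr": [0, 0, 0]},
    {"fingers": 0.5, "offset": [0, 0, -50], "dr": [0, 0, 0]},
    {"fingers": 0.3, "offset": [0, 0, -100], "dr": [0, 0, 0]},
    {"fingers": 0, "offset": [0, 0, -100], "dr": [0, 0, 0]}
  ]
}}

```text
clock: 7.5
tool_pos: [453.6, -27.7, 234.2]
tcp_rot: [-0.089, 0.996, -0.0, 0.002]
contact_force: [-0.4, -0.5, -0.8]
grip_width: 75.7
grip_force: 0.0
```

Call:
{"name": "move_arm", "arguments": {
  "deltas": [
    {"fingers": 0, "offset": [-30, -10, 0], "dr": [0, 0, 0.17]},
    {"fingers": 0, "offset": [-97, -29, 0], "dr": [0, 0, 0.34]},
    {"fingers": 0, "offset": [-97, -29, 0], "dr": [0, 0, 0.51]},
    {"fingers": 0, "offset": [-97, -29, 0], "dr": [0, 0, 0.68]},
    {"fingers": 0, "offset": [-97, -29, 0], "dr": [0, 0, 0.85]},
    {"fingers": 0, "offset": [-97, -29, 0], "dr": [0, 0, 1.02]},
    {"fingers": 0, "offset": [-97, -29, 0], "dr": [0, 0, 1.19]},
    {"fingers": 0, "offset": [-97, -29, 0], "dr": [0, 0, 1.36]},
    {"fingers": 0, "offset": [-97, -29, 0], "dr": [0, 0, 1.55]},
    {"fingers": 0, "offset": [-97, -29, 0], "dr": [0, 0, 1.55]},
    {"fingers": 0, "offset": [-97, -29, 0], "dr": [0, 0, 1.55]}
  ]
}}

```text
clock: 8.88
tool_pos: [553.0, -38.7, 230.9]
tcp_rot: [0.631, 0.776, -0.0, -0.0]
contact_force: [0.6, 0.8, 0.2]
grip_width: 85.0
grip_force: 0.0
```

Run:
```python
from h import *
st=shot("wrist","w3",None,1.25)
M=R.from_quat(st["tcp_rot"]).as_matrix(); print(np.arctan2(M[1,1],M[0,1]),M[:,2])
print(st["tool_pos"],st["grip_width"],st["q"],st["clock"])
```

```text
0.2044062928456557 [-8.08947582e-04 -3.31526284e-04 -9.99999618e-01]
[552.96735982 -38.735866   230.94069932] 85.01316736314841 [-0.27125182  0.52538104  0.32482595  1.870025   -0.22837975  0.78314246
  0.38003559] 8.875
```

View pics/w3.png

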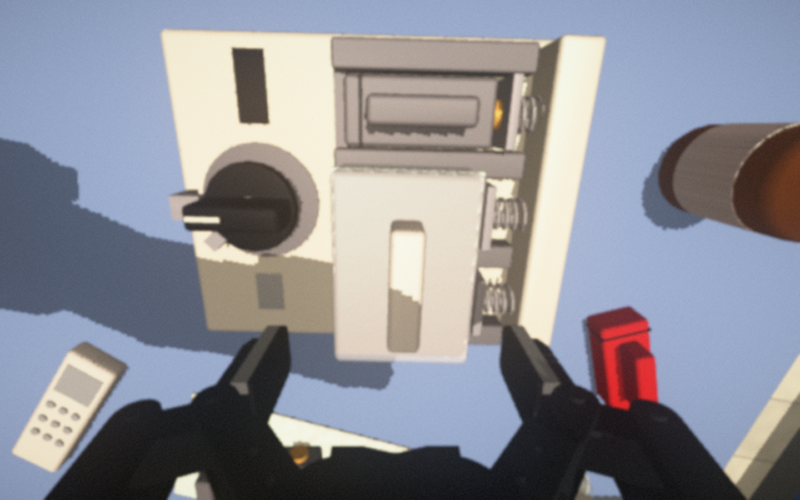

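Run:
```python
from h import *
st=dict(tool_pos=np.array([552.967,-38.736,230.94]),tcp_rot=R.from_rotvec([0,0,0]).as_quat())
s=ctrl.state(); st["tcp_rot"]=s["tcp_rot"]
c=cam("wrist",st); f=lambda p: np.array(p)/1.25
v,r=fit(c,np.array([[-140,107,40],[-140,-107,40],[-85,0,64],[120,100,80]]),f([[162,30],[208,331],[249,206],[605,38]]),[538,-11,.17]); print(v,r)
W=ray(c,f([[408,221],[404,352]]),128);d=W[1]-W[0];print("ridge",W.mean(0),np.arctan2(d[1],d[0])+np.pi/2,np.linalg.norm(d))
W=ray(c,f([[366,109],[480,112]]),94);d=W[1]-W[0];print("rib",W.mean(0),np.arctan2(d[1],d[0]),np.linalg.norm(d))
print(w(v,[[0,62,0],[-85,0,0]]))
```

```text
[ 5.37599568e+02 -1.21120148e+01  1.81994434e-01] [-3.2 -0.9 -0.9  0.1  1.1  2.2  2.4  0.1]
ridge [557.98490128 -35.52404611 128.        ] 0.1868698433508229 73.78650528887476
rib [549.00237726  52.4879999   94.        ] 0.18033935741876228 59.954091657292366
[[526.37809926  48.86403494   0.        ]
 [454.00337048 -27.49628614   0.        ]]
```

Call:
{"name": "move_arm", "arguments": {
  "deltas": [
    {"fingers": 0, "offset": [1.5, 3.5, 30], "dr": [0, 0, 0.015]},
    {"fingers": 0, "offset": [1.5, 3.5, 53], "dr": [0, 0, 0.015]},
    {"fingers": 0, "offset": [1.5, 3.5, 53.5], "dr": [0, 0, 0.015]},
    {"fingers": 0.4, "offset": [1.5, 3.5, 53.5], "dr": [0, 0, 0.015]},
    {"fingers": 0.9, "offset": [1.5, 3.5, 53.5], "dr": [0, 0, 0.015]},
    {"fingers": 0.9, "offset": [1.5, 3.5, 53.5], "dr": [0, 0, 0.015]},
    {"fingers": 0.9, "offset": [1.5, 3.5, 53.5], "dr": [0, 0, 0.015]},
    {"fingers": 0.9, "offset": [1.5, 3.5, 53.5], "dr": [0, 0, 0.015]},
    {"fingers": 0.9, "offset": [1.5, 3.5, 53.5], "dr": [0, 0, 0.015]}
  ],
  "squeeze": 80
}}

```text
clock: 10.05
tool_pos: [556.6, -36.6, 178.4]
tcp_rot: [0.639, 0.769, 0.0, 0.0]
contact_force: [-0.7, -0.3, 6.8]
grip_width: 16.8
grip_force: 77.9
```

Call:
{"name": "move_arm", "arguments": {
  "deltas": [
    {"fingers": 0.9, "offset": [0, 0, -10], "dr": [0, 0, 0]},
    {"fingers": 0.9, "offset": [0, 0, -35], "dr": [0, 0, 0]},
    {"fingers": 0.9, "offset": [0, 0, -70], "dr": [0, 0, 0]},
    {"fingers": 0.9, "offset": [0, 0, -75], "dr": [0, 0, 0]},
    {"fingers": 0.9, "offset": [0, 0, -75], "dr": [0, 0, 0]}
  ]
}}

```text
clock: 10.68
tool_pos: [556.1, -36.4, 252.7]
tcp_rot: [0.639, 0.769, 0.0, -0.0]
contact_force: [-0.4, -0.2, -2.9]
grip_width: 16.3
grip_force: 78.7
```

Run:
```python
from h import *
st=ctrl.state(); M=R.from_quat(st["tcp_rot"]).as_matrix(); print(np.arctan2(M[1,1],M[0,1]),st["tool_pos"],st["contact_force"],st["torque"])
print(totool([572,335,st["tool_pos"][2]]))
```

```text
0.18519396834081195 [556.11279582 -36.44649075 252.72133266] [-0.38195948 -0.17754314 -2.92698434] [-0.00228861 -0.00661906  0.03987916]
[3.62169531e+02 8.40126543e+01 6.19866818e-02]
```

Call:
{"name": "move_arm", "arguments": {
  "deltas": [
    {"fingers": 0.9, "offset": [40, 9, 0], "dr": [0, 0, 0.03]},
    {"fingers": 0.9, "offset": [90, 21, 0], "dr": [0, 0, 0.06]},
    {"fingers": 0.9, "offset": [140, 32, 0], "dr": [0, 0, 0.1]},
    {"fingers": 0.9, "offset": [190, 44, 0], "dr": [0, 0, 0.14]},
    {"fingers": 0.9, "offset": [240, 56, 0], "dr": [0, 0, 0.18]},
    {"fingers": 0.9, "offset": [290, 67, 0], "dr": [0, 0, 0.22]},
    {"fingers": 0.9, "offset": [335, 78, 0], "dr": [0, 0, 0.235]},
    {"fingers": 0.9, "offset": [362, 84, 0], "dr": [0, 0, 0.235]},
    {"fingers": 0.9, "offset": [362, 84, 30], "dr": [0, 0, 0.235]},
    {"fingers": 0.9, "offset": [362, 84, 70], "dr": [0, 0, 0.235]},
    {"fingers": 0.9, "offset": [362, 84, 110], "dr": [0, 0, 0.235]},
    {"fingers": 0.9, "offset": [362, 84, 120], "dr": [0, 0, 0.235]}
  ]
}}

```text
clock: 12.18
tool_pos: [570.8, 333.7, 129.3]
tcp_rot: [0.725, 0.689, -0.003, -0.0]
contact_force: [0.1, -0.1, -2.6]
grip_width: 16.0
grip_force: 78.5
```

Call:
{"name": "move_arm", "arguments": {
  "deltas": [
    {"fingers": 0.9, "offset": [0, 0, 0], "dr": [0, 0, 0]},
    {"fingers": 0.9, "offset": [0, 0, 4], "dr": [0, 0, 0]},
    {"fingers": 0.9, "offset": [0, 0, 8], "dr": [0, 0, 0]},
    {"fingers": 0.9, "offset": [0, 0, 8], "dr": [0, 0, 0]},
    {"fingers": 0.9, "offset": [0, 0, 8], "dr": [0, 0, 0]}
  ]
}}

```text
clock: 12.8
tool_pos: [572.4, 334.8, 125.2]
tcp_rot: [0.725, 0.689, 0.0, 0.0]
contact_force: [0.8, -0.2, -3.7]
grip_width: 16.3
grip_force: 78.6
```

Call:
{"name": "move_arm", "arguments": {
  "deltas": [
    {"fingers": 0.9, "offset": [0, 0, 1.5], "dr": [0, 0, 0]},
    {"fingers": 0.9, "offset": [0, 0, 3], "dr": [0, 0, 0]},
    {"fingers": 0.9, "offset": [0, 0, 3], "dr": [0, 0, 0]},
    {"fingers": 0.9, "offset": [0, 0, 3], "dr": [0, 0, 0]}
  ]
}}

```text
clock: 13.3
tool_pos: [572.5, 334.7, 122.4]
tcp_rot: [0.725, 0.689, 0.0, -0.0]
contact_force: [-1.5, -1.4, 5.9]
grip_width: 16.7
grip_force: 79.9
```

Call:
{"name": "move_arm", "arguments": {
  "deltas": [
    {"fingers": 0.4, "offset": [0, 0, 0], "dr": [0, 0, 0]},
    {"fingers": 0.4, "offset": [0, 0, 0], "dr": [0, 0, 0]},
    {"fingers": 0.4, "offset": [0, 0, 0], "dr": [0, 0, 0]},
    {"fingers": 0.4, "offset": [0, 0, -40], "dr": [0, 0, 0]},
    {"fingers": 0.5, "offset": [0, 0, -95], "dr": [0, 0, 0]},
    {"fingers": 0.5, "offset": [0, 0, -110], "dr": [0, 0, 0]}
  ]
}}

```text
clock: 14.05
tool_pos: [573.3, 335.0, 235.3]
tcp_rot: [0.725, 0.689, 0.002, 0.0]
contact_force: [0.3, 0.0, 0.7]
grip_width: 42.6
grip_force: 0.0
```

Call:
{"name": "move_arm", "arguments": {
  "deltas": [
    {"fingers": 0.5, "offset": [-50, -2, 0], "dr": [0, 0, 0.17]},
    {"fingers": 0.5, "offset": [-100, -4, 0], "dr": [0, 0, 0.34]},
    {"fingers": 0.5, "offset": [-150, -6, 0], "dr": [0, 0, 0.51]},
    {"fingers": 0.5, "offset": [-200, -8, 0], "dr": [0, 0, 0.68]},
    {"fingers": 0.5, "offset": [-250, -9, 0], "dr": [0, 0, 0.85]},
    {"fingers": 0.5, "offset": [-283, -9, 0], "dr": [0, 0, 1.02]},
    {"fingers": 0.5, "offset": [-283, -9, 0], "dr": [0, 0, 1.19]},
    {"fingers": 0.5, "offset": [-283, -9, 0], "dr": [0, 0, 1.34]},
    {"fingers": 0.5, "offset": [-283, -9, 0], "dr": [0, 0, 1.34]},
    {"fingers": 0.5, "offset": [-283, -9, 0], "dr": [0, 0, 1.34]},
    {"fingers": 0.5, "offset": [-283, -9, 0], "dr": [0, 0, 1.34]}
  ]
}}

```text
clock: 15.42
tool_pos: [549.1, 52.5, 231.9]
tcp_rot: [0.996, 0.091, -0.0, -0.0]
contact_force: [0.7, -0.7, -0.1]
grip_width: 42.7
grip_force: 0.0
```

Run:
```python
from h import *
st=shot("wrist","w4",None,1.25)
M=R.from_quat(st["tcp_rot"]).as_matrix(); print(np.arctan2(M[1,1],M[0,1]),M[:,2])
print(st["tool_pos"],st["tcp_rot"],st["grip_width"],st["q"],st["clock"],totool([549,52.5,143]))
```

```text
-1.3879073780630529 [-2.31405965e-05  1.33642396e-04 -9.99999991e-01]
[549.14274932  52.48757284 231.87969259] [ 9.95821864e-01  9.13170829e-02 -5.42003912e-06 -6.75985764e-05] 42.68158833284978 [-0.7116801   0.62090365  0.74149797  1.8899157  -0.5523837   0.84665001
 -1.07166276] 15.425 [-0.17628247 -0.09909735 88.93269857]
```

View pics/w4.png

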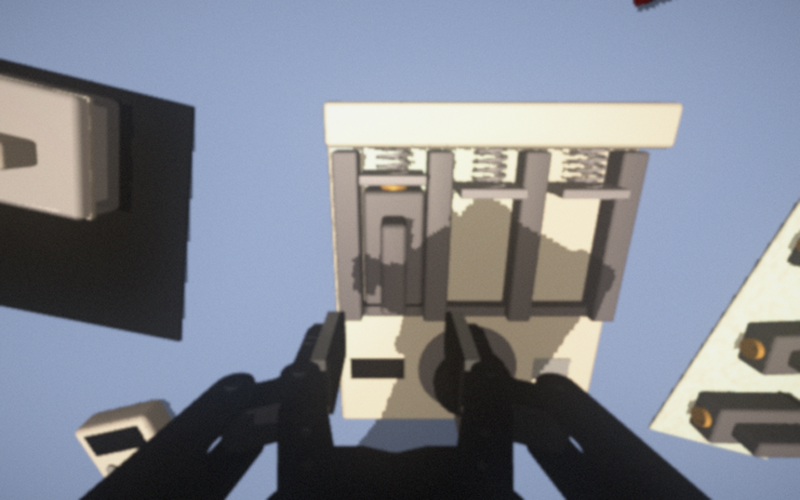

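Run:
```python
from h import *
st=ctrl.state(); st["tool_pos"]=np.array([549.143,52.488,231.88])
c=cam("wrist",st); f=lambda p: np.array(p)/1.25
W=ray(c,f([[393.5,219],[393,309]]),94);d=W[1]-W[0];print(W.mean(0),np.linalg.norm(d),totool([*W.mean(0)[:2],143],st))
v,r=fit(c,np.array([[120,100,80],[120,-100,80],[-140,107,40],[-140,-107,40]]),f([[325,103],[683,104],[344,418],[588,419]]),[537,-12,.18]);print(v,r)
# ribs inner edges bay2 / plates
for n,q,z in (("bay2 L/R at far z60",[[452,152],[525,152]],60),("lip top inner",[[447,303],[512,303]],51),("plate bay2 top",[[458,192],[528,192]],76)):
    W=ray(c,f(q),z)-[v[0],v[1],0]; a=v[2]; print(n,(W[:,:2]@np.array([[np.cos(a),-np.sin(a)],[np.sin(a),np.cos(a)]])).round(1))
```

```text
[552.11003786  52.96272624  94.        ] 58.159785869750614 [2.99350959e+00 8.26784082e-02 8.88803417e+01]
[ 5.36479163e+02 -1.38720240e+01  1.87285281e-01] [ 0.8  0.3  0.3 -1.7  0.5  2.  -2.2  0.5]
bay2 L/R at far z60 [[ 92.1  25.2]
 [ 91.9 -21.2]]
lip top inner [[-18.9  22.5]
 [-19.1 -26.6]]
plate bay2 top [[ 69.3  22.8]
 [ 69.2 -20.2]]
```

Call:
{"name": "move_arm", "arguments": {
  "deltas": [
    {"fingers": 0.5, "offset": [1.5, 0, 40], "dr": [0, 0, 0]},
    {"fingers": 0.5, "offset": [1.5, 0, 80], "dr": [0, 0, 0]},
    {"fingers": 0.5, "offset": [1.5, 0, 88], "dr": [0, 0, 0]},
    {"fingers": 0.5, "offset": [1.5, 0, 88], "dr": [0, 0, 0]},
    {"fingers": 0.9, "offset": [1.5, 0, 88], "dr": [0, 0, 0]},
    {"fingers": 0.9, "offset": [1.5, 0, 88], "dr": [0, 0, 0]},
    {"fingers": 0.9, "offset": [1.5, 0, 88], "dr": [0, 0, 0]},
    {"fingers": 0.9, "offset": [1.5, 0, 88], "dr": [0, 0, 0]}
  ],
  "squeeze": 80
}}

```text
clock: 16.48
tool_pos: [551.2, 53.2, 145.2]
tcp_rot: [0.996, 0.091, 0.001, -0.001]
contact_force: [-1.6, 3.3, 10.4]
grip_width: 14.6
grip_force: 78.0
```

Run:
```python
from h import *
st=ctrl.state()
M=R.from_quat(st["tcp_rot"]).as_matrix(); print(np.arctan2(M[1,1],M[0,1]),M[:,2])
print(st["tool_pos"],st["contact_force"],st["torque"],st["grip_width"],st["clock"])
```

```text
-1.3894380826387915 [ 0.00166132  0.00116325 -0.99999794]
[551.16022528  53.24272611 145.24142405] [-1.5549747   3.3454093  10.41623755] [ 0.42395241  0.48959871 -0.06855744] 14.605522243139397 16.475
```

Call:
{"name": "move_arm", "arguments": {
  "deltas": [
    {"fingers": 0.9, "offset": [0, 0, -5], "dr": [0, 0, 0]},
    {"fingers": 0.9, "offset": [0, 0, -15], "dr": [0, 0, 0]},
    {"fingers": 0.9, "offset": [0, 0, -30], "dr": [0, 0, 0]},
    {"fingers": 0.9, "offset": [0, 0, -60], "dr": [0, 0, 0]},
    {"fingers": 0.9, "offset": [0, 0, -90], "dr": [0, 0, 0]},
    {"fingers": 0.9, "offset": [0, 0, -90], "dr": [0, 0, 0]}
  ]
}}

```text
clock: 17.23
tool_pos: [551.5, 52.6, 236.5]
tcp_rot: [0.996, 0.09, 0.002, -0.0]
contact_force: [0.3, 0.8, -3.4]
grip_width: 14.0
grip_force: 80.0
```

Call:
{"name": "move_arm", "arguments": {
  "deltas": [
    {"fingers": 0.9, "offset": [-5, -40, 0], "dr": [0, 0, -0.13]},
    {"fingers": 0.9, "offset": [-11, -85, 0], "dr": [0, 0, -0.27]},
    {"fingers": 0.9, "offset": [-16, -130, 0], "dr": [0, 0, -0.41]},
    {"fingers": 0.9, "offset": [-22, -175, 0], "dr": [0, 0, -0.55]},
    {"fingers": 0.9, "offset": [-28, -220, 0], "dr": [0, 0, -0.7]},
    {"fingers": 0.9, "offset": [-33, -265, 0], "dr": [0, 0, -0.85]},
    {"fingers": 0.9, "offset": [-37, -293, 0], "dr": [0, 0, -1.0]},
    {"fingers": 0.9, "offset": [-37, -293, 0], "dr": [0, 0, -1.17]},
    {"fingers": 0.9, "offset": [-37, -293, 0], "dr": [0, 0, -1.34]},
    {"fingers": 0.9, "offset": [-37, -293, 40], "dr": [0, 0, -1.34]},
    {"fingers": 0.9, "offset": [-37, -293, 80], "dr": [0, 0, -1.34]},
    {"fingers": 0.9, "offset": [-37, -293, 110], "dr": [0, 0, -1.34]}
  ]
}}

```text
clock: 18.73
tool_pos: [461.1, 333.9, 122.1]
tcp_rot: [0.725, 0.689, -0.001, -0.0]
contact_force: [-0.1, 0.1, -3.1]
grip_width: 14.3
grip_force: 79.9
```

Call:
{"name": "move_arm", "arguments": {
  "deltas": [
    {"fingers": 0.9, "offset": [0, 0, 4], "dr": [0, 0, 0]},
    {"fingers": 0.9, "offset": [0, 0, 10], "dr": [0, 0, 0]},
    {"fingers": 0.9, "offset": [0, 0, 10], "dr": [0, 0, 0]},
    {"fingers": 0.9, "offset": [0, 0, 10], "dr": [0, 0, 0]}
  ]
}}

```text
clock: 19.23
tool_pos: [461.8, 334.6, 114.7]
tcp_rot: [0.725, 0.689, 0.001, -0.0]
contact_force: [-0.1, 0.7, -2.0]
grip_width: 14.1
grip_force: 79.7
```

Call:
{"name": "move_arm", "arguments": {
  "deltas": [
    {"fingers": 0.9, "offset": [0, 0, 2], "dr": [0, 0, 0]},
    {"fingers": 0.9, "offset": [0, 0, 4], "dr": [0, 0, 0]},
    {"fingers": 0.9, "offset": [0, 0, 6], "dr": [0, 0, 0]},
    {"fingers": 0.9, "offset": [0, 0, 6], "dr": [0, 0, 0]},
    {"fingers": 0.9, "offset": [0, 0, 6], "dr": [0, 0, 0]}
  ]
}}

```text
clock: 19.85
tool_pos: [461.6, 334.3, 109.2]
tcp_rot: [0.725, 0.689, 0.0, -0.0]
contact_force: [-9.6, -4.9, 29.1]
grip_width: 14.6
grip_force: 84.2
```

Call:
{"name": "move_arm", "arguments": {
  "deltas": [
    {"fingers": 0.9, "offset": [0, 0, -1.5], "dr": [0, 0, 0]},
    {"fingers": 0.5, "offset": [0, 0, -1.5], "dr": [0, 0, 0]},
    {"fingers": 0.5, "offset": [0, 0, -1.5], "dr": [0, 0, 0]},
    {"fingers": 0.5, "offset": [0, 0, -1.5], "dr": [0, 0, 0]},
    {"fingers": 0.5, "offset": [0, 0, -40], "dr": [0, 0, 0]},
    {"fingers": 0.5, "offset": [0, 0, -100], "dr": [0, 0, 0]},
    {"fingers": 0.5, "offset": [0, 0, -160], "dr": [0, 0, 0]},
    {"fingers": 0.5, "offset": [0, 0, -220], "dr": [0, 0, 0]},
    {"fingers": 0.5, "offset": [0, 0, -230], "dr": [0, 0, 0]}
  ]
}}

```text
clock: 20.98
tool_pos: [462.5, 334.7, 341.7]
tcp_rot: [0.725, 0.689, 0.003, -0.0]
contact_force: [-0.9, -0.6, -0.4]
grip_width: 42.6
grip_force: 0.0
```

Call:
{"name": "move_arm", "arguments": {
  "deltas": [
    {"fingers": 0.5, "offset": [-580, 98, 0], "dr": [0, 0, -0.25]},
    {"fingers": 0.5, "offset": [-580, 98, 0], "dr": [0, 0, -0.25]},
    {"fingers": 0.5, "offset": [-580, 98, 0], "dr": [0, 0, -0.25]},
    {"fingers": 0.5, "offset": [-580, 98, 0], "dr": [0, 0, -0.25]},
    {"fingers": 0.5, "offset": [-580, 98, 0], "dr": [0, 0, -0.25]},
    {"fingers": 0.5, "offset": [-580, 98, 0], "dr": [0, 0, -0.25]},
    {"fingers": 0.5, "offset": [-580, 98, 0], "dr": [0, 0, -0.25]},
    {"fingers": 0.5, "offset": [-580, 98, 0], "dr": [0, 0, -0.25]},
    {"fingers": 0.5, "offset": [-580, 98, 0], "dr": [0, 0, -0.25]},
    {"fingers": 0.5, "offset": [-580, 98, 0], "dr": [0, 0, -0.25]},
    {"fingers": 0.5, "offset": [-580, 98, 0], "dr": [0, 0, -0.25]},
    {"fingers": 0.5, "offset": [-580, 98, 0], "dr": [0, 0, -0.25]}
  ]
}}

```text
clock: 22.48
tool_pos: [530.4, -249.0, 337.4]
tcp_rot: [0.633, 0.774, -0.0, -0.001]
contact_force: [-0.6, 0.1, 0.1]
grip_width: 42.8
grip_force: 0.0
```

Call:
{"name": "move_arm", "arguments": {
  "deltas": [
    {"fingers": 0.5, "offset": [0, 0, 0], "dr": [0, 0, 0]},
    {"fingers": 0.5, "offset": [0, 0, 0], "dr": [0, 0, 0]}
  ]
}}

```text
clock: 22.72
tool_pos: [530.6, -249.0, 338.0]
tcp_rot: [0.633, 0.775, 0.0, -0.0]
contact_force: [-0.4, -0.1, -0.6]
grip_width: 42.9
grip_force: 0.0
```

Run:
```python
from h import *
st=shot("wrist","w5",None,1.25)
M=R.from_quat(st["tcp_rot"]).as_matrix(); print(np.arctan2(M[1,1],M[0,1]),M[:,2])
print(st["tool_pos"],st["tcp_rot"],st["q"],st["clock"])
```

```text
0.2011815694526315 [ 1.55663283e-04  2.45388949e-04 -9.99999958e-01]
[ 530.61062205 -249.03211811  337.96848068] [ 6.32523815e-01  7.74540898e-01  1.44262258e-04 -1.73233882e-05] [-0.04323291  0.47592661  0.54954656  1.68776897 -0.27874288  1.05668403
  0.79630733] 22.725
```

View pics/w5.png

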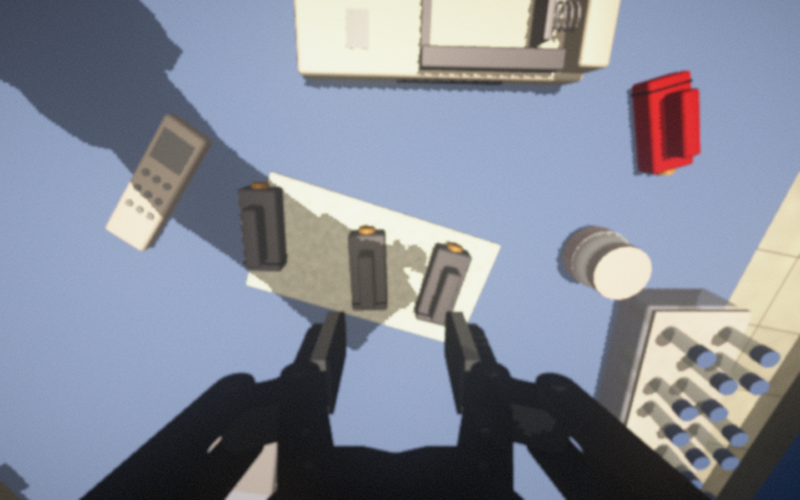

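Run:
```python
import cv2
im=cv2.imread('pics/raw_w5.png')[130:270,180:390]
cv2.imwrite('pics/w5z.png',cv2.resize(im,None,fx=3.8,fy=3.8,interpolation=cv2.INTER_CUBIC))
```

```text
(no output)
```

View pics/w5z.png

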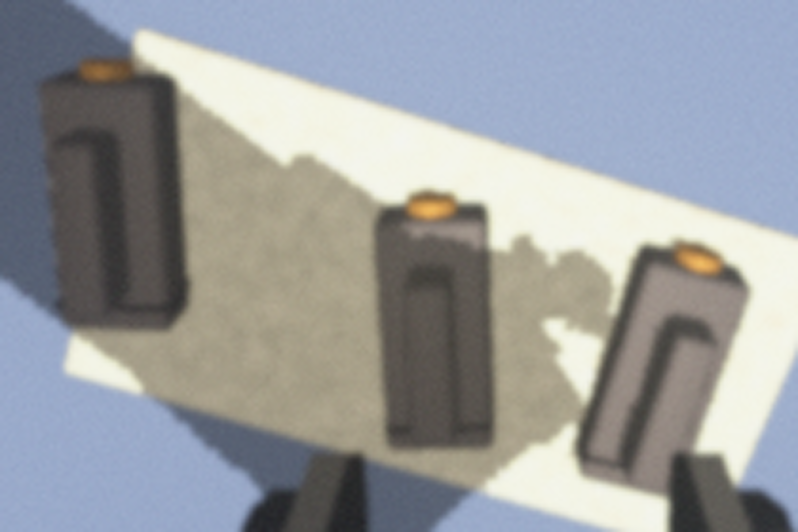

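Run:
```python
from h import *
st=ctrl.state(); c=cam("wrist",st); f=lambda p: np.array(p)/3.8+[180,130]-.37
P=np.array([[45,20,32],[45,-20,32],[-45,20,32],[-45,-20,32.]])
for n,q in dict(B=[[382,213],[486,208],[391,447],[493,443]],C=[[640,250],[750,290],[578,470],[672,495]],A=[[42,85],[168,80],[60,325],[182,318]]).items():
    v,r=fit(c,P,f(q),[520,-320,1.7]); print(n,v,r)
print(ray(c,f([[138,30],[798,238],[66,372]]),4))
for n,q in dict(B=[[430,275],[435,435]],A=[[77,142],[88,320]],C=[[692,330],[640,475]]).items():
    W=ray(c,f(q),58);d=W[0]-W[1];print(n,W.mean(0),np.linalg.norm(d),np.arctan2(d[1],d[0]))
```

```text
B [ 516.30319333 -322.17753058    1.78767241] [-1.6 -0.1  1.3  0.8 -0.5 -0.7  0.8  0. ]
C [ 598.88380692 -324.67358203    1.50776555] [ 0.8  1.   0.2 -2.2 -1.5  0.7  0.4  0.6]
A [ 397.50628541 -298.89702289    1.73278802] [ 0.3 -2.7 -1.3 -0.1  1.9  0.1 -0.9  3.1]
[[ 391.74477839 -241.67586221    4.        ]
 [ 642.42508213 -268.94331626    4.        ]
 [ 376.43892767 -379.60423427    4.        ]]
B [ 515.90327849 -320.93933977   58.        ] 58.70749085012673 1.7774030953417168
A [ 396.45441728 -300.8251757    58.        ] 60.664749918260625 1.7069452948366075
C [ 597.38544176 -322.17592006   58.        ] 56.96807599646018 1.4971770803453497
```

Call:
{"name": "move_arm", "arguments": {
  "deltas": [
    {"fingers": 0.5, "offset": [-34, -14, 50], "dr": [0, 0, -0.013]},
    {"fingers": 0.5, "offset": [-68, -29, 100], "dr": [0, 0, -0.013]},
    {"fingers": 0.5, "offset": [-68, -29, 150], "dr": [0, 0, -0.013]},
    {"fingers": 0.5, "offset": [-68, -29, 200], "dr": [0, 0, -0.013]},
    {"fingers": 0.5, "offset": [-68, -29, 222], "dr": [0, 0, -0.013]},
    {"fingers": 0.5, "offset": [-68, -29, 228], "dr": [0, 0, -0.013]},
    {"fingers": 0.5, "offset": [-68, -29, 228], "dr": [0, 0, -0.013]},
    {"fingers": 0.9, "offset": [-68, -29, 228], "dr": [0, 0, -0.013]},
    {"fingers": 0.9, "offset": [-68, -29, 228], "dr": [0, 0, -0.013]},
    {"fingers": 0.9, "offset": [-68, -29, 228], "dr": [0, 0, -0.013]},
    {"fingers": 0.9, "offset": [-68, -29, 228], "dr": [0, 0, -0.013]}
  ],
  "squeeze": 80
}}

```text
clock: 24.15
tool_pos: [515.9, -322.5, 111.1]
tcp_rot: [0.628, 0.778, 0.0, 0.001]
contact_force: [-1.4, 0.5, 7.2]
grip_width: 14.1
grip_force: 78.1
```

Call:
{"name": "move_arm", "arguments": {
  "deltas": [
    {"fingers": 0.9, "offset": [0, 0, -10], "dr": [0, 0, 0]},
    {"fingers": 0.9, "offset": [0, 0, -40], "dr": [0, 0, 0]},
    {"fingers": 0.9, "offset": [0, 0, -90], "dr": [0, 0, 0]},
    {"fingers": 0.9, "offset": [0, 0, -130], "dr": [0, 0, 0]},
    {"fingers": 0.9, "offset": [0, 0, -130], "dr": [0, 0, 0]},
    {"fingers": 0.9, "offset": [0, 0, -130], "dr": [0, 0, 0]}
  ]
}}

```text
clock: 24.9
tool_pos: [515.3, -321.9, 239.6]
tcp_rot: [0.628, 0.778, 0.0, -0.0]
contact_force: [0.1, 0.3, -3.8]
grip_width: 14.4
grip_force: 78.8
```

Run:
```python
from h import *
st=ctrl.state()
M=R.from_quat(st["tcp_rot"]).as_matrix(); print(np.arctan2(M[1,1],M[0,1]),M[:,2])
print(st["tool_pos"],st["contact_force"],st["torque"],st["q"],st["clock"])
```

```text
0.21328749950154735 [-3.14645283e-04  4.68225773e-04 -9.99999841e-01]
[ 515.3278744  -321.85440354  239.62908744] [ 0.05565829  0.29847834 -3.8212659 ] [-0.05889229  0.00718238  0.02069205] [ 0.13213646  0.62149691  0.49290237  1.72706418 -0.36410035  0.88563815
  0.99393108] 24.9
```

Call:
{"name": "move_arm", "arguments": {
  "deltas": [
    {"fingers": 0.9, "offset": [36, 10, 0], "dr": [0, 0, 0.16]},
    {"fingers": 0.9, "offset": [75, 21, 0], "dr": [0, 0, 0.32]},
    {"fingers": 0.9, "offset": [115, 33, 0], "dr": [0, 0, 0.48]},
    {"fingers": 0.9, "offset": [155, 44, 0], "dr": [0, 0, 0.64]},
    {"fingers": 0.9, "offset": [195, 56, 0], "dr": [0, 0, 0.8]},
    {"fingers": 0.9, "offset": [235, 67, 0], "dr": [0, 0, 0.96]},
    {"fingers": 0.9, "offset": [275, 78, 0], "dr": [0, 0, 1.12]},
    {"fingers": 0.9, "offset": [310, 88, 0], "dr": [0, 0, 1.28]},
    {"fingers": 0.9, "offset": [340, 97, 0], "dr": [0, 0, 1.44]},
    {"fingers": 0.9, "offset": [359, 102.5, 0], "dr": [0, 0, 1.6]},
    {"fingers": 0.9, "offset": [359, 102.5, 0], "dr": [0, 0, 1.6]},
    {"fingers": 0.9, "offset": [359, 102.5, 0], "dr": [0, 0, 1.6]}
  ]
}}

```text
clock: 26.4
tool_pos: [539.5, 49.7, 239.3]
tcp_rot: [0.996, 0.093, -0.001, 0.0]
contact_force: [-0.6, -0.3, -3.0]
grip_width: 14.4
grip_force: 78.8
```

Run:
```python
from h import *
st=shot("wrist","w6",None,1.25)
M=R.from_quat(st["tcp_rot"]).as_matrix(); print(np.arctan2(M[1,1],M[0,1]),M[:,2])
print(st["tool_pos"],st["grip_width"],st["q"],st["clock"],totool([539.5,50.7,160]))
```

```text
-1.3854597171544618 [-1.04049740e-03 -9.84478097e-04 -9.99998974e-01]
[539.46493628  49.67020428 239.31926339] 14.441568119693029 [-0.84535135  0.69949857  0.97691189  1.91395345 -0.72574297  0.93183944
 -0.895693  ] 26.4 [ 0.25173242 -1.26880647 79.54732237]
```

View pics/w6.png

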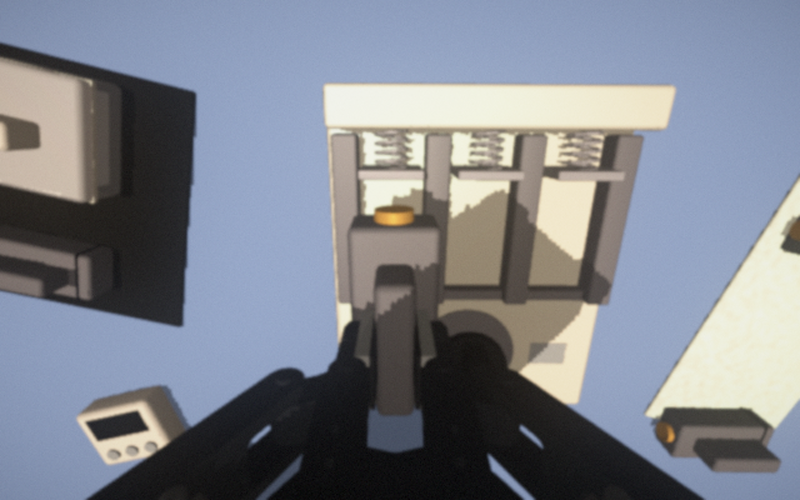

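Run:
```python
from h import *
st=ctrl.state(); st["tool_pos"]=np.array([539.465,49.67,239.32]); c=cam("wrist",st); f=lambda p: np.array(p)/1.25
L=lambda q,z:np.array([totool(p,st) for p in ray(c,f(q),z)]).round(1)
print("front top edge",L([[352,223],[440,223]],161))
print("rib top front/back",L([[395,284],[396,414]],187))
print("stud tip",L([[394,208]],154))
print("plates z76 front top",L([[361,177],[423,177],[457,178],[522,178],[557,178],[625,178]],76))
print("lip top inner z51",L([[440,286],[507,286],[524,287],[586,287]],51))
print("bay3 ribs inner z60 far",L([[358,135],[427,135],[449,135],[516,135],[541,135],[608,135]],60))
```

```text
front top edge [[ 44.9 -16.9  78.3]
 [ 45.   19.7  78.3]]
rib top front/back [[ 28.8   1.   52.3]
 [-30.    1.5  52.3]]
stud tip [[49.8  0.6 85.3]]
plates z76 front top [[ 52.8 -20.2 163.3]
 [ 52.8  18.6 163.3]
 [ 52.2  40.  163.3]
 [ 52.3  80.7 163.3]
 [ 52.3 102.7 163.3]
 [ 52.4 145.3 163.3]]
lip top inner z51 [[-32.8  35.7 188.4]
 [-32.8  87.  188.4]
 [-33.6 100.1 188.4]
 [-33.6 147.7 188.4]]
bay3 ribs inner z60 far [[ 77.5 -22.8 179.3]
 [ 77.5  21.7 179.3]
 [ 77.6  35.9 179.3]
 [ 77.6  79.2 179.3]
 [ 77.6  95.3 179.3]
 [ 77.7 138.6 179.3]]
```

Call:
{"name": "move_arm", "arguments": {
  "deltas": [
    {"fingers": 0.9, "offset": [-2, -1.3, 30], "dr": [0, 0, 0.003]},
    {"fingers": 0.9, "offset": [-2, -1.3, 60], "dr": [0, 0, 0.003]},
    {"fingers": 0.9, "offset": [-2, -1.3, 75], "dr": [0, 0, 0.003]},
    {"fingers": 0.9, "offset": [-2, -1.3, 79], "dr": [0, 0, 0.003]},
    {"fingers": 0.9, "offset": [-2, -1.3, 79], "dr": [0, 0, 0.003]},
    {"fingers": 0.9, "offset": [-2, -1.3, 79], "dr": [0, 0, 0.003]}
  ]
}}

```text
clock: 27.2
tool_pos: [538.0, 51.1, 161.6]
tcp_rot: [0.996, 0.09, 0.001, -0.0]
contact_force: [0.5, 0.7, -4.2]
grip_width: 14.2
grip_force: 78.7
```

Call:
{"name": "move_arm", "arguments": {
  "deltas": [
    {"fingers": 0.9, "offset": [6, 0, 0], "dr": [0, 0, 0]},
    {"fingers": 0.9, "offset": [12, 0, 0], "dr": [0, 0, 0]},
    {"fingers": 0.9, "offset": [16, 0, 0], "dr": [0, 0, 0]},
    {"fingers": 0.9, "offset": [16, 0, 0], "dr": [0, 0, 0]},
    {"fingers": 0.9, "offset": [16, 0, 0], "dr": [0, 0, 0]}
  ]
}}

```text
clock: 27.82
tool_pos: [553.1, 54.0, 160.8]
tcp_rot: [0.996, 0.09, -0.001, -0.0]
contact_force: [-6.3, -0.3, 1.7]
grip_width: 14.2
grip_force: 79.3
```

Call:
{"name": "move_arm", "arguments": {
  "deltas": [
    {"fingers": 0.9, "offset": [0, 0.5, 4], "dr": [0, 0, 0]},
    {"fingers": 0.9, "offset": [0, 0.5, 8], "dr": [0, 0, 0]},
    {"fingers": 0.9, "offset": [0, 0.5, 12], "dr": [0, 0, 0]},
    {"fingers": 0.9, "offset": [0, 0.5, 14], "dr": [0, 0, 0]},
    {"fingers": 0.9, "offset": [0, 0.5, 14], "dr": [0, 0, 0]},
    {"fingers": 0.9, "offset": [0, 0.5, 14], "dr": [0, 0, 0]}
  ]
}}

```text
clock: 28.58
tool_pos: [553.0, 53.6, 147.1]
tcp_rot: [0.996, 0.09, -0.001, -0.0]
contact_force: [-10.1, -0.4, 10.0]
grip_width: 14.4
grip_force: 80.6
```

Call:
{"name": "move_arm", "arguments": {
  "deltas": [
    {"fingers": 0.5, "offset": [0, 0, 0], "dr": [0, 0, 0]},
    {"fingers": 0.5, "offset": [0, 0, 0], "dr": [0, 0, 0]},
    {"fingers": 0.5, "offset": [0, 0, 0], "dr": [0, 0, 0]},
    {"fingers": 0.5, "offset": [0, 0, -40], "dr": [0, 0, 0]},
    {"fingers": 0.5, "offset": [0, 0, -95], "dr": [0, 0, 0]},
    {"fingers": 0.5, "offset": [0, 0, -95], "dr": [0, 0, 0]}
  ]
}}

```text
clock: 29.32
tool_pos: [554.7, 53.4, 245.1]
tcp_rot: [0.996, 0.09, 0.002, -0.0]
contact_force: [0.3, -0.6, -0.6]
grip_width: 42.6
grip_force: 0.0
```

Call:
{"name": "move_arm", "arguments": {
  "deltas": [
    {"fingers": 0.5, "offset": [-3, 50, 0], "dr": [0, 0, -0.16]},
    {"fingers": 0.5, "offset": [-6, 100, 0], "dr": [0, 0, -0.32]},
    {"fingers": 0.5, "offset": [-9, 150, 0], "dr": [0, 0, -0.48]},
    {"fingers": 0.5, "offset": [-12, 200, 0], "dr": [0, 0, -0.64]},
    {"fingers": 0.5, "offset": [-15, 250, 0], "dr": [0, 0, -0.8]},
    {"fingers": 0.5, "offset": [-18, 300, 0], "dr": [0, 0, -0.96]},
    {"fingers": 0.5, "offset": [-21, 350, 0], "dr": [0, 0, -1.12]},
    {"fingers": 0.5, "offset": [-23.5, 380, 0], "dr": [0, 0, -1.32]},
    {"fingers": 0.5, "offset": [-23.5, 380, 0], "dr": [0, 0, -1.32]},
    {"fingers": 0.5, "offset": [-23.5, 380, 0], "dr": [0, 0, -1.32]},
    {"fingers": 0.5, "offset": [-23.5, 380, 0], "dr": [0, 0, -1.32]}
  ]
}}

```text
clock: 30.7
tool_pos: [599.0, -323.1, 241.7]
tcp_rot: [0.731, 0.682, 0.0, -0.0]
contact_force: [-0.7, 0.6, 0.9]
grip_width: 42.7
grip_force: 0.0
```

Run:
```python
from h import *
st=shot("wrist","w7",None,1.25)
M=R.from_quat(st["tcp_rot"]).as_matrix(); print(np.arctan2(M[1,1],M[0,1]),M[:,2])
print(st["tool_pos"],st["grip_width"],st["q"],st["clock"],totool([598.5,-324.3,110.5]))
```

```text
-0.06997875469923276 [-1.95630848e-04  5.94885094e-04 -9.99999804e-01]
[ 599.01972746 -323.0814582   241.67383493] 42.671271480300874 [ 0.08739926  0.74282804  0.53999123  1.5154976  -0.42578113  1.00264191
  0.67271192] 30.7 [ -1.23589822  -0.42404572 131.25462868]
```

View pics/w7.png

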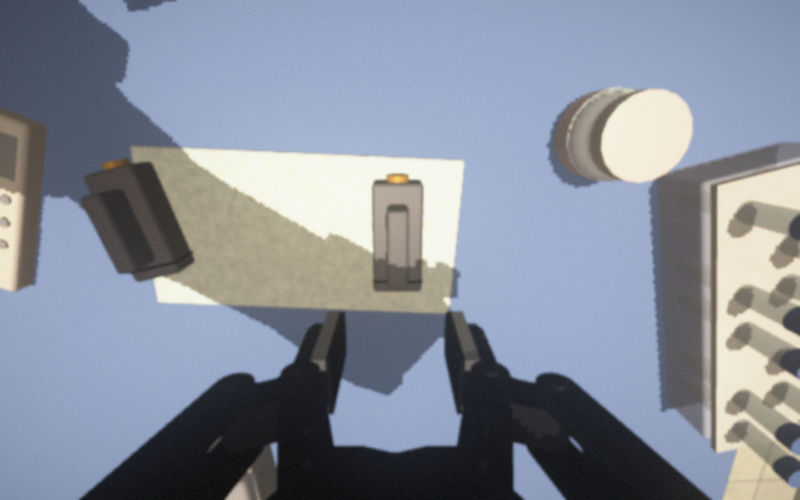

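Call:
{"name": "move_arm", "arguments": {
  "deltas": [
    {"fingers": 0.5, "offset": [-1, -0.5, 50], "dr": [0, 0, 0]},
    {"fingers": 0.5, "offset": [-1, -0.5, 100], "dr": [0, 0, 0]},
    {"fingers": 0.5, "offset": [-1, -0.5, 126], "dr": [0, 0, 0]},
    {"fingers": 0.5, "offset": [-1, -0.5, 131], "dr": [0, 0, 0]},
    {"fingers": 0.5, "offset": [-1, -0.5, 131], "dr": [0, 0, 0]},
    {"fingers": 0.9, "offset": [-1, -0.5, 131], "dr": [0, 0, 0]},
    {"fingers": 0.9, "offset": [-1, -0.5, 131], "dr": [0, 0, 0]},
    {"fingers": 0.9, "offset": [-1, -0.5, 131], "dr": [0, 0, 0]},
    {"fingers": 0.9, "offset": [-1, -0.5, 131], "dr": [0, 0, 0]}
  ],
  "squeeze": 80
}}

```text
clock: 31.88
tool_pos: [598.8, -325.6, 112.2]
tcp_rot: [0.731, 0.682, 0.001, 0.001]
contact_force: [0.9, 1.1, 8.4]
grip_width: 14.0
grip_force: 79.9
```

Call:
{"name": "move_arm", "arguments": {
  "deltas": [
    {"fingers": 0.9, "offset": [0, 0, -10], "dr": [0, 0, 0]},
    {"fingers": 0.9, "offset": [0, 0, -40], "dr": [0, 0, 0]},
    {"fingers": 0.9, "offset": [0, 0, -90], "dr": [0, 0, 0]},
    {"fingers": 0.9, "offset": [0, 0, -130], "dr": [0, 0, 0]},
    {"fingers": 0.9, "offset": [0, 0, -130], "dr": [0, 0, 0]},
    {"fingers": 0.9, "offset": [0, 0, -130], "dr": [0, 0, 0]}
  ]
}}

```text
clock: 32.62
tool_pos: [597.8, -325.0, 240.4]
tcp_rot: [0.731, 0.682, -0.0, -0.0]
contact_force: [-1.3, 1.1, -3.2]
grip_width: 14.6
grip_force: 78.7
```

Run:
```python
from h import *
st=ctrl.state()
M=R.from_quat(st["tcp_rot"]).as_matrix(); print(np.arctan2(M[1,1],M[0,1]),st["tool_pos"],st["contact_force"])
a=.182; S3=np.array([551.3,52.9]); S2=S3+62*np.array([np.sin(a),-np.cos(a)])
print(S2, totool([*(S2-14*np.array([np.cos(a),np.sin(a)])),st["tool_pos"][2]]))
```

```text
-0.0699247456436637 [ 597.76323863 -325.01431275  240.37545863] [-1.34259085  1.0990802  -3.18002775]
[562.52180789  -8.0759873 ] [ 3.10211721e+02 -7.08571470e+01  2.44258816e-01]
```

Call:
{"name": "move_arm", "arguments": {
  "deltas": [
    {"fingers": 0.9, "offset": [36, -8, 0], "dr": [0, 0, 0.14]},
    {"fingers": 0.9, "offset": [75, -17, 0], "dr": [0, 0, 0.28]},
    {"fingers": 0.9, "offset": [115, -26, 0], "dr": [0, 0, 0.42]},
    {"fingers": 0.9, "offset": [155, -35, 0], "dr": [0, 0, 0.56]},
    {"fingers": 0.9, "offset": [195, -45, 0], "dr": [0, 0, 0.7]},
    {"fingers": 0.9, "offset": [235, -54, 0], "dr": [0, 0, 0.86]},
    {"fingers": 0.9, "offset": [275, -63, 0], "dr": [0, 0, 1.02]},
    {"fingers": 0.9, "offset": [300, -69, 0], "dr": [0, 0, 1.17]},
    {"fingers": 0.9, "offset": [310, -71, 0], "dr": [0, 0, 1.319]},
    {"fingers": 0.9, "offset": [310, -71, 0], "dr": [0, 0, 1.319]},
    {"fingers": 0.9, "offset": [310, -71, 0], "dr": [0, 0, 1.319]},
    {"fingers": 0.9, "offset": [310, -71, 0], "dr": [0, 0, 1.319]}
  ]
}}

```text
clock: 34.12
tool_pos: [548.9, -12.0, 240.8]
tcp_rot: [0.996, 0.091, -0.0, 0.0]
contact_force: [0.5, -0.7, -2.2]
grip_width: 14.0
grip_force: 78.8
```

Run:
```python
from h import *
st=shot("wrist","w8",(200,60,520,300),2.5)
M=R.from_quat(st["tcp_rot"]).as_matrix(); print(np.arctan2(M[1,1],M[0,1]),M[:,2])
print(repr(st["tool_pos"]),st["grip_width"],st["clock"],totool([548.75,-10.6,160]))
```

```text
-1.3881681327954656 [-1.47664585e-04 -2.61124049e-05 -9.99999989e-01]
array([548.86256978, -12.02326551, 240.8298764 ]) 14.000814080549057 34.125 [ 0.08801345 -1.35678017 80.89496138]
```

View pics/w8.png

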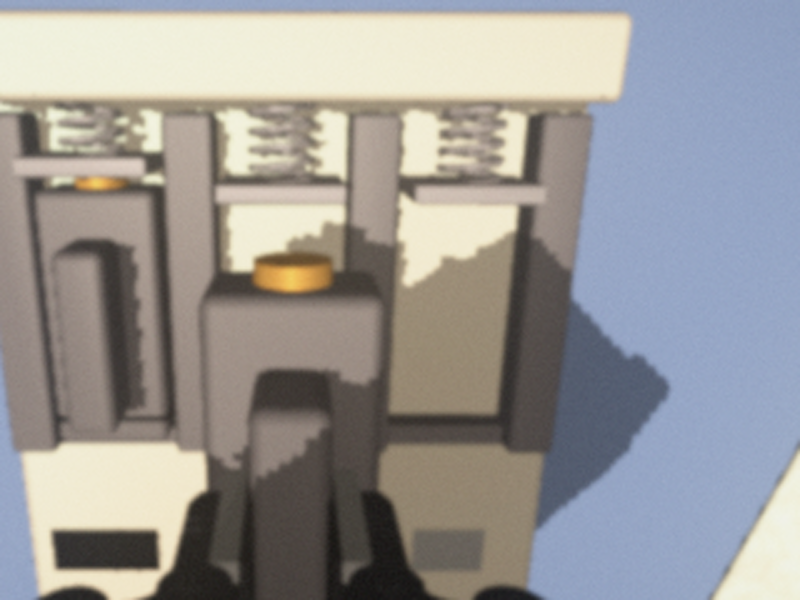

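Run:
```python
from h import *
st=ctrl.state(); st["tool_pos"]=np.array([548.8626,-12.0233,240.83]); c=cam("wrist",st); f=lambda p: np.array(p)/2.5+[200,60]-.3
L=lambda q,z:np.array([totool(p,st) for p in ray(c,f(q),z)]).round(1)
print("front top edge",L([[205,295],[380,297]],162))
print("rib top front",L([[253,412],[330,412]],188))
print("stud tip",L([[293,258]],156))
print("plates z76",L([[218,203],[345,203],[418,203],[545,203]],76))
print("lip inner z51",L([[390,418],[502,418]],51))
print("bay2 ribs inner z60 far,near",L([[215,112],[350,112],[206,440],[386,440]],60))
print("seated3 rib top front",L([[58,258],[108,256],[66,430],[118,430]],94))
```

```text
front top edge [[ 45.2 -16.9  78.8]
 [ 44.8  19.6  78.8]]
rib top front [[29.9 -5.9 52.8]
 [29.9  8.1 52.8]]
stud tip [[51.8  1.5 84.8]]
plates z76 [[ 53.1 -21.8 164.8]
 [ 53.2  18.2 164.8]
 [ 53.2  41.2 164.8]
 [ 53.2  81.2 164.8]]
lip inner z51 [[-31.5  39.4 189.8]
 [-31.5  82.4 189.8]]
bay2 ribs inner z60 far,near [[ 80.1 -23.4 180.8]
 [ 80.2  20.3 180.8]
 [-36.6 -30.5 180.8]
 [-36.5  37.  180.8]]
seated3 rib top front [[ 39.2 -68.2 146.8]
 [ 39.8 -53.3 146.8]
 [-16.9 -71.3 146.8]
 [-16.9 -54.5 146.8]]
```

Call:
{"name": "move_arm", "arguments": {
  "deltas": [
    {"fingers": 0.9, "offset": [-2, -1.5, 30], "dr": [0, 0, 0]},
    {"fingers": 0.9, "offset": [-2, -1.5, 60], "dr": [0, 0, 0]},
    {"fingers": 0.9, "offset": [-2, -1.5, 76], "dr": [0, 0, 0]},
    {"fingers": 0.9, "offset": [-2, -1.5, 80], "dr": [0, 0, 0]},
    {"fingers": 0.9, "offset": [-2, -1.5, 80], "dr": [0, 0, 0]},
    {"fingers": 0.9, "offset": [-2, -1.5, 80], "dr": [0, 0, 0]}
  ]
}}

```text
clock: 34.92
tool_pos: [547.1, -10.1, 161.7]
tcp_rot: [0.996, 0.091, 0.001, -0.0]
contact_force: [0.5, -0.6, -3.1]
grip_width: 14.1
grip_force: 78.6
```

Call:
{"name": "move_arm", "arguments": {
  "deltas": [
    {"fingers": 0.9, "offset": [6, 0, 0], "dr": [0, 0, 0]},
    {"fingers": 0.9, "offset": [12, 0, 0], "dr": [0, 0, 0]},
    {"fingers": 0.9, "offset": [16, 0, 0], "dr": [0, 0, 0]},
    {"fingers": 0.9, "offset": [16, 0, 0], "dr": [0, 0, 0]},
    {"fingers": 0.9, "offset": [16, 0, 0], "dr": [0, 0, 0]}
  ]
}}

```text
clock: 35.55
tool_pos: [562.1, -7.3, 160.8]
tcp_rot: [0.996, 0.091, -0.001, -0.0]
contact_force: [-7.4, -1.5, 2.0]
grip_width: 14.3
grip_force: 79.3
```

Call:
{"name": "move_arm", "arguments": {
  "deltas": [
    {"fingers": 0.9, "offset": [0, 0, 4], "dr": [0, 0, 0]},
    {"fingers": 0.9, "offset": [0, 0, 8], "dr": [0, 0, 0]},
    {"fingers": 0.9, "offset": [0, 0, 12], "dr": [0, 0, 0]},
    {"fingers": 0.9, "offset": [0, 0, 14], "dr": [0, 0, 0]},
    {"fingers": 0.9, "offset": [0, 0, 14], "dr": [0, 0, 0]},
    {"fingers": 0.9, "offset": [0, 0, 14], "dr": [0, 0, 0]}
  ]
}}

```text
clock: 36.3
tool_pos: [562.1, -7.8, 147.9]
tcp_rot: [0.996, 0.09, -0.0, -0.0]
contact_force: [-13.4, -2.3, 25.8]
grip_width: 14.2
grip_force: 82.6
```

Call:
{"name": "move_arm", "arguments": {
  "deltas": [
    {"fingers": 0.9, "offset": [0, 0, -1], "dr": [0, 0, 0]},
    {"fingers": 0.5, "offset": [0, 0, -1], "dr": [0, 0, 0]},
    {"fingers": 0.5, "offset": [0, 0, -1], "dr": [0, 0, 0]},
    {"fingers": 0.5, "offset": [0, 0, -1], "dr": [0, 0, 0]},
    {"fingers": 0.5, "offset": [0, 0, -40], "dr": [0, 0, 0]},
    {"fingers": 0.5, "offset": [0, 0, -95], "dr": [0, 0, 0]},
    {"fingers": 0.5, "offset": [0, 0, -95], "dr": [0, 0, 0]}
  ]
}}

```text
clock: 37.17
tool_pos: [563.7, -7.5, 245.1]
tcp_rot: [0.996, 0.091, 0.002, -0.0]
contact_force: [-0.4, -0.0, -0.6]
grip_width: 42.6
grip_force: 0.0
```

Call:
{"name": "move_arm", "arguments": {
  "deltas": [
    {"fingers": 0.5, "offset": [-29, 34, 0], "dr": [0, 0, -0.15]},
    {"fingers": 0.5, "offset": [-58, 69, 0], "dr": [0, 0, -0.32]},
    {"fingers": 0.5, "offset": [-88, 105, 0], "dr": [0, 0, -0.48]},
    {"fingers": 0.5, "offset": [-117, 140, 0], "dr": [0, 0, -0.64]},
    {"fingers": 0.5, "offset": [-147, 175, 0], "dr": [0, 0, -0.8]},
    {"fingers": 0.5, "offset": [-176, 210, 0], "dr": [0, 0, -0.96]},
    {"fingers": 0.5, "offset": [-205, 245, 0], "dr": [0, 0, -1.12]},
    {"fingers": 0.5, "offset": [-214.5, 257, 0], "dr": [0, 0, -1.28]},
    {"fingers": 0.5, "offset": [-214.5, 257, 0], "dr": [0, 0, -1.44]},
    {"fingers": 0.5, "offset": [-214.5, 257, 0], "dr": [0, 0, -1.54]},
    {"fingers": 0.5, "offset": [-214.5, 257, 0], "dr": [0, 0, -1.54]},
    {"fingers": 0.5, "offset": [-214.5, 257, 0], "dr": [0, 0, -1.54]}
  ]
}}

```text
clock: 38.67
tool_pos: [397.9, -298.7, 241.7]
tcp_rot: [0.653, 0.758, -0.0, -0.0]
contact_force: [0.2, 0.5, -0.1]
grip_width: 43.3
grip_force: 0.0
```

Run:
```python
from h import *
st=shot("wrist","w9",(160,60,480,300),2.5)
M=R.from_quat(st["tcp_rot"]).as_matrix(); print(np.arctan2(M[1,1],M[0,1]),M[:,2])
print(repr(st["tool_pos"]),st["grip_width"],st["clock"],st["q"])
```

```text
0.1485202906927226 [-2.23655818e-04  9.58343802e-05 -9.99999970e-01]
array([ 397.89147042, -298.69528998,  241.71245119]) 43.27866793004055 38.675 [ 0.13620419  0.45665994  0.51585991  2.01110687 -0.32349685  0.75337946
  0.99541099]
```

View pics/w9.png

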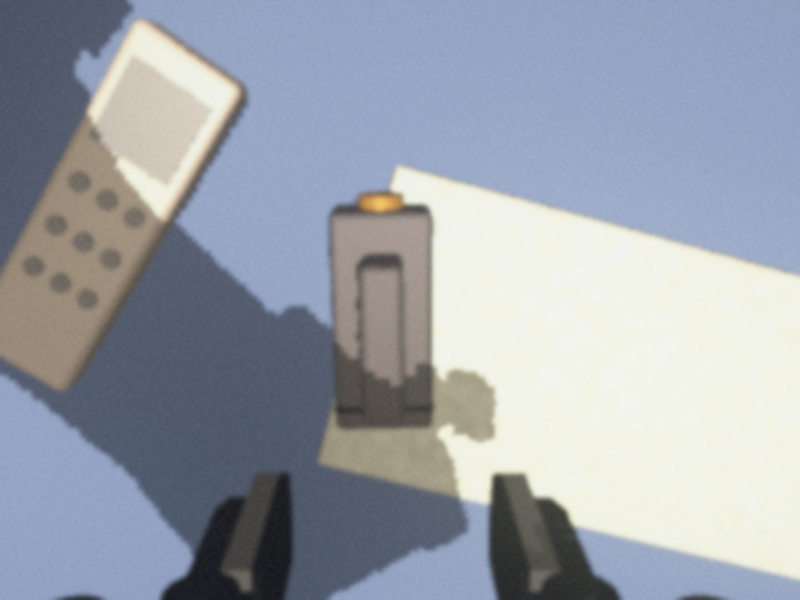

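Run:
```python
from h import *
st=ctrl.state(); st["tool_pos"]=np.array([397.8915,-298.6953,241.712]); c=cam("wrist",st); f=lambda p: np.array(p)/2.5+[160,60]-.3
v,r=fit(c,np.array([[45,20,32],[45,-20,32],[-45,20,32],[-45,-20,32.]]),f([[331,212],[432,212],[337,427],[432,427]]),[397,-299,1.72]);print(v,r)
L=lambda q,z:np.array([totool(p,st) for p in ray(c,f(q),z)]).round(1)
print(L([[362,270],[402,270],[364,425],[404,425]],58), totool([*v[:2],111],st))
```

```text
[ 395.10629283 -300.1322837     1.72984846] [-1.  -0.5  1.1 -0.8 -0.3  1.   0.2  0.7]
[[ 26.9 -10.  183.7]
 [ 26.9   4.  183.7]
 [-32.4  -9.9 183.7]
 [-32.4   5.1 183.7]] [ -1.01960508  -2.93821542 130.71257224]
```

Call:
{"name": "move_arm", "arguments": {
  "deltas": [
    {"fingers": 0.5, "offset": [-1.5, -2.8, 50], "dr": [0, 0, -0.01]},
    {"fingers": 0.5, "offset": [-1.5, -2.8, 100], "dr": [0, 0, -0.01]},
    {"fingers": 0.5, "offset": [-1.5, -2.8, 125], "dr": [0, 0, -0.01]},
    {"fingers": 0.5, "offset": [-1.5, -2.8, 130], "dr": [0, 0, -0.01]},
    {"fingers": 0.5, "offset": [-1.5, -2.8, 130], "dr": [0, 0, -0.01]},
    {"fingers": 0.9, "offset": [-1.5, -2.8, 130], "dr": [0, 0, -0.01]},
    {"fingers": 0.9, "offset": [-1.5, -2.8, 130], "dr": [0, 0, -0.01]},
    {"fingers": 0.9, "offset": [-1.5, -2.8, 130], "dr": [0, 0, -0.01]},
    {"fingers": 0.9, "offset": [-1.5, -2.8, 130], "dr": [0, 0, -0.01]}
  ],
  "squeeze": 80
}}

```text
clock: 39.85
tool_pos: [395.8, -300.8, 112.9]
tcp_rot: [0.648, 0.762, 0.0, 0.001]
contact_force: [-1.8, 0.6, 9.8]
grip_width: 14.2
grip_force: 78.1
```

Call:
{"name": "move_arm", "arguments": {
  "deltas": [
    {"fingers": 0.9, "offset": [0, 0, -10], "dr": [0, 0, 0]},
    {"fingers": 0.9, "offset": [0, 0, -40], "dr": [0, 0, 0]},
    {"fingers": 0.9, "offset": [0, 0, -90], "dr": [0, 0, 0]},
    {"fingers": 0.9, "offset": [0, 0, -130], "dr": [0, 0, 0]},
    {"fingers": 0.9, "offset": [0, 0, -130], "dr": [0, 0, 0]},
    {"fingers": 0.9, "offset": [0, 0, -130], "dr": [0, 0, 0]}
  ]
}}

```text
clock: 40.6
tool_pos: [395.3, -300.2, 241.8]
tcp_rot: [0.648, 0.762, 0.0, -0.0]
contact_force: [0.3, 0.4, -2.6]
grip_width: 14.3
grip_force: 78.9
```

Run:
```python
from h import *
st=ctrl.state()
M=R.from_quat(st["tcp_rot"]).as_matrix(); t=np.arctan2(M[1,1],M[0,1]); print(t,t+1.3885,st["tool_pos"],st["contact_force"])
a=.182; S3=np.array([551.3,52.9]); S1=S3+124*np.array([np.sin(a),-np.cos(a)])
T=S1-14*np.array([np.cos(a),np.sin(a)]); print(S1,T, totool([*T,st["tool_pos"][2]]))
```

```text
0.1613709716637964 1.5498709716637964 [ 395.30057886 -300.23307989  241.7797596 ] [ 0.28558877  0.44534252 -2.60471657]
[573.74361578 -69.05197461] [559.97484445 -71.58593123] [1.99218065e+02 1.99271888e+02 9.66191203e-02]
```

Call:
{"name": "move_arm", "arguments": {
  "deltas": [
    {"fingers": 0.9, "offset": [22, 22, 0], "dr": [0, 0, 0.16]},
    {"fingers": 0.9, "offset": [46, 46, 0], "dr": [0, 0, 0.32]},
    {"fingers": 0.9, "offset": [72, 72, 0], "dr": [0, 0, 0.48]},
    {"fingers": 0.9, "offset": [98, 98, 0], "dr": [0, 0, 0.64]},
    {"fingers": 0.9, "offset": [124, 124, 0], "dr": [0, 0, 0.8]},
    {"fingers": 0.9, "offset": [150, 150, 0], "dr": [0, 0, 0.96]},
    {"fingers": 0.9, "offset": [174, 174, 0], "dr": [0, 0, 1.12]},
    {"fingers": 0.9, "offset": [192, 192, 0], "dr": [0, 0, 1.28]},
    {"fingers": 0.9, "offset": [199, 199, 0], "dr": [0, 0, 1.43]},
    {"fingers": 0.9, "offset": [199, 199, 0], "dr": [0, 0, 1.55]},
    {"fingers": 0.9, "offset": [199, 199, 0], "dr": [0, 0, 1.55]},
    {"fingers": 0.9, "offset": [199, 199, 0], "dr": [0, 0, 1.55]}
  ]
}}

```text
clock: 42.1
tool_pos: [559.6, -72.5, 241.3]
tcp_rot: [0.996, 0.092, -0.001, 0.0]
contact_force: [0.4, -0.4, -1.6]
grip_width: 14.1
grip_force: 78.8
```

Run:
```python
from h import *
st=shot("wrist","w10",(120,60,440,300),2.5)
M=R.from_quat(st["tcp_rot"]).as_matrix(); print(np.arctan2(M[1,1],M[0,1]),M[:,2])
print(repr(st["tool_pos"]),st["grip_width"],st["clock"],totool([559.97,-71.59,160.5]))
```

```text
-1.3865843900301313 [-1.01286047e-03 -2.57095801e-04 -9.99999454e-01]
array([559.6420196 , -72.50479724, 241.33541953]) 14.105133144052326 42.1 [ 0.47696164 -0.90143318 81.075536  ]
```

View pics/w10.png

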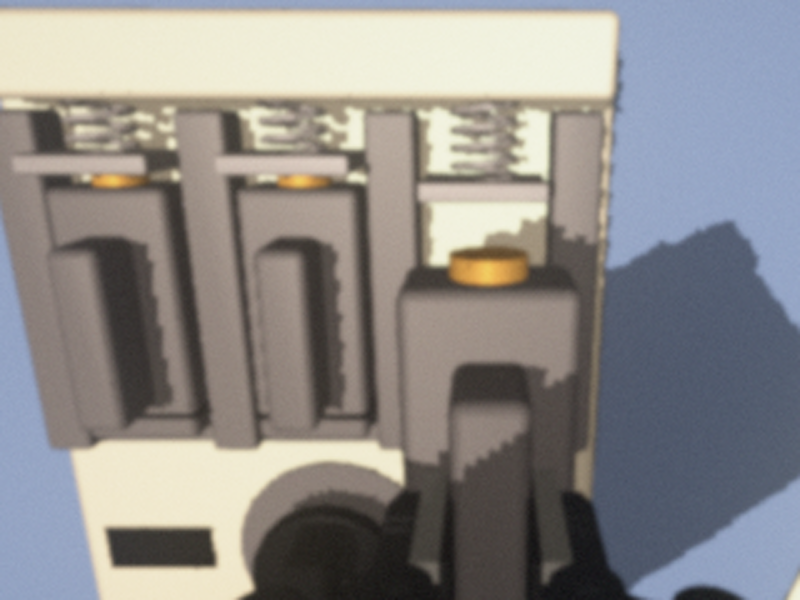

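Call:
{"name": "move_arm", "arguments": {
  "deltas": [
    {"fingers": 0.9, "offset": [-3, -1.1, 30], "dr": [0, 0, 0.002]},
    {"fingers": 0.9, "offset": [-3, -1.1, 60], "dr": [0, 0, 0.002]},
    {"fingers": 0.9, "offset": [-3, -1.1, 76], "dr": [0, 0, 0.002]},
    {"fingers": 0.9, "offset": [-3, -1.1, 80], "dr": [0, 0, 0.002]},
    {"fingers": 0.9, "offset": [-3, -1.1, 80], "dr": [0, 0, 0.002]},
    {"fingers": 0.9, "offset": [-3, -1.1, 80], "dr": [0, 0, 0.002]}
  ]
}}

```text
clock: 42.9
tool_pos: [557.1, -71.9, 162.7]
tcp_rot: [0.996, 0.09, 0.001, 0.0]
contact_force: [0.2, 0.4, -2.5]
grip_width: 14.4
grip_force: 78.8
```

Call:
{"name": "move_arm", "arguments": {
  "deltas": [
    {"fingers": 0.9, "offset": [6, 0, 0], "dr": [0, 0, 0]},
    {"fingers": 0.9, "offset": [12, 0, 0], "dr": [0, 0, 0]},
    {"fingers": 0.9, "offset": [16, 0, 0], "dr": [0, 0, 0]},
    {"fingers": 0.9, "offset": [16, 0, 0], "dr": [0, 0, 0]},
    {"fingers": 0.9, "offset": [16, 0, 0], "dr": [0, 0, 0]}
  ]
}}

```text
clock: 43.52
tool_pos: [572.2, -69.0, 161.8]
tcp_rot: [0.996, 0.09, -0.001, -0.0]
contact_force: [-5.9, -0.2, 2.4]
grip_width: 14.0
grip_force: 79.3
```

Call:
{"name": "move_arm", "arguments": {
  "deltas": [
    {"fingers": 0.9, "offset": [1.5, 0, 2], "dr": [0, 0, 0]},
    {"fingers": 0.9, "offset": [1.5, 0, 6], "dr": [0, 0, 0]},
    {"fingers": 0.9, "offset": [1.5, 0, 10], "dr": [0, 0, 0]},
    {"fingers": 0.9, "offset": [1.5, 0, 14], "dr": [0, 0, 0]},
    {"fingers": 0.9, "offset": [1.5, 0, 14], "dr": [0, 0, 0]},
    {"fingers": 0.9, "offset": [1.5, 0, 14], "dr": [0, 0, 0]}
  ]
}}

```text
clock: 44.28
tool_pos: [573.6, -68.7, 148.9]
tcp_rot: [0.996, 0.09, -0.0, -0.001]
contact_force: [-15.6, 3.8, 29.1]
grip_width: 13.8
grip_force: 83.0
```

Call:
{"name": "move_arm", "arguments": {
  "deltas": [
    {"fingers": 0.9, "offset": [0, 0, -1], "dr": [0, 0, 0]},
    {"fingers": 0.5, "offset": [0, 0, -1], "dr": [0, 0, 0]},
    {"fingers": 0.5, "offset": [0, 0, -1], "dr": [0, 0, 0]},
    {"fingers": 0.5, "offset": [0, 0, -1], "dr": [0, 0, 0]},
    {"fingers": 0.5, "offset": [0, 0, -40], "dr": [0, 0, 0]},
    {"fingers": 0.5, "offset": [0, 0, -93], "dr": [0, 0, 0]},
    {"fingers": 0.5, "offset": [0, 0, -93], "dr": [0, 0, 0]},
    {"fingers": 0.5, "offset": [0, 0, -93], "dr": [0, 0, 0]}
  ]
}}

```text
clock: 45.28
tool_pos: [574.0, -68.3, 240.6]
tcp_rot: [0.996, 0.09, 0.0, -0.0]
contact_force: [-0.0, 0.6, -1.2]
grip_width: 43.1
grip_force: 0.0
```

Run:
```python
from h import *
st=shot("wrist","w11"); print(st["tool_pos"],st["q"])
c=cam("wrist",st); g=cv2.cvtColor(cv2.imread('pics/raw_w11.png'),cv2.COLOR_BGR2GRAY)
a=.182; S3=np.array([551.3,52.9]); 
x=np.array([np.cos(a),np.sin(a)]); y=np.array([-np.sin(a),np.cos(a)])
M=cv2.imread('pics/raw_w11.png')
for k,n in enumerate("321"):
    S=S3-62*k*y
    def samp(pts,z): 
        p=proj(c,np.c_[pts,np.full(len(pts),z)]); return M[p[:,1].round().astype(int),p[:,0].round().astype(int)]
    # profile along bay x at plate-top height (offset y=+14, clear of stud) and across stud at centre
    s=np.arange(36,66,2); print(n,"plate z76",[int(v.mean()) for v in samp(S+s[:,None]*x-14*y,76)])
    s=np.arange(-52,-34,2); print(n,"rear z68",[int(v.mean()) for v in samp(S+s[:,None]*x+14*y,68)])
    s=np.arange(-40,42,4); print(n,"ribtop z94",[int(v.mean()) for v in samp(S+s[:,None]*x,94)])
    s=np.arange(-30,32,4); print(n,"cross z68",[int(v.mean()) for v in samp(S+38*x+s[:,None]*y,68)])
    print(n,"orange",[int(v[2])-int(v[0]) for v in samp(S+np.arange(40,58,2)[:,None]*x,62)])
```

```text
[573.97260021 -68.33944228 240.62901267] [-0.58001503  0.73189083  0.93468211  1.81837314 -0.7114748   0.96790132
 -0.72691371]
3 plate z76 [145, 144, 141, 120, 88, 118, 180, 189, 159, 86, 99, 111, 94, 131, 111]
3 rear z68 [226, 225, 191, 122, 127, 129, 128, 126, 129]
3 ribtop z94 [226, 222, 115, 127, 128, 129, 125, 128, 126, 129, 128, 128, 131, 130, 134, 134, 123, 72, 135, 134, 133]
3 cross z68 [142, 105, 59, 117, 143, 144, 141, 143, 139, 138, 134, 134, 116, 138, 137, 131]
3 orange [23, 109, 101, 28, 26, 24, 17, 16, 20]
2 plate z76 [157, 160, 153, 124, 69, 84, 188, 205, 173, 81, 95, 140, 154, 160, 178]
2 rear z68 [228, 228, 198, 118, 122, 122, 117, 116, 121]
2 ribtop z94 [225, 227, 120, 130, 131, 130, 132, 134, 132, 135, 137, 134, 141, 139, 139, 140, 129, 61, 130, 149, 153]
2 cross z68 [160, 158, 62, 143, 155, 159, 153, 152, 153, 152, 151, 151, 121, 132, 152, 145]
2 orange [23, 108, 99, 29, 27, 26, 22, 18, 24]
1 plate z76 [152, 153, 150, 122, 70, 122, 188, 198, 162, 80, 125, 234, 235, 235, 235]
1 rear z68 [228, 228, 192, 117, 130, 127, 81, 95, 130]
1 ribtop z94 [133, 134, 68, 73, 71, 73, 73, 73, 75, 76, 76, 79, 143, 144, 146, 143, 134, 63, 111, 154, 155]
1 cross z68 [153, 154, 116, 138, 153, 154, 156, 156, 155, 158, 158, 157, 132, 77, 159, 160]
1 orange [22, 107, 96, 28, 27, 24, 15, 14, 23]
```

Call:
{"name": "move_arm", "arguments": {
  "deltas": [
    {"fingers": 0.5, "offset": [-30, -17, 0], "dr": [0, 0, -0.15]},
    {"fingers": 0.5, "offset": [-60, -34, 0], "dr": [0, 0, -0.32]},
    {"fingers": 0.5, "offset": [-90, -50, 0], "dr": [0, 0, -0.48]},
    {"fingers": 0.5, "offset": [-111, -62, 0], "dr": [0, 0, -0.64]},
    {"fingers": 0.5, "offset": [-111, -62, 0], "dr": [0, 0, -0.8]},
    {"fingers": 0.5, "offset": [-111, -62, 0], "dr": [0, 0, -0.96]},
    {"fingers": 0.5, "offset": [-111, -62, 0], "dr": [0, 0, -1.12]},
    {"fingers": 0.5, "offset": [-111, -62, 0], "dr": [0, 0, -1.28]},
    {"fingers": 0.5, "offset": [-111, -62, 0], "dr": [0, 0, -1.44]},
    {"fingers": 0.5, "offset": [-111, -62, 0], "dr": [0, 0, -1.57]},
    {"fingers": 0.5, "offset": [-111, -62, 0], "dr": [0, 0, -1.57]}
  ]
}}

```text
clock: 46.7
tool_pos: [453.4, -27.6, 240.4]
tcp_rot: [0.641, 0.767, -0.0, -0.0]
contact_force: [1.1, 0.3, -0.3]
grip_width: 43.2
grip_force: 0.0
```

Call:
{"name": "move_arm", "arguments": {
  "deltas": [
    {"fingers": 0.5, "offset": [0, 0, 0], "dr": [0, 0, -0.16]},
    {"fingers": 0.5, "offset": [0, 0, 0], "dr": [0, 0, -0.32]},
    {"fingers": 0.5, "offset": [0, 0, 0], "dr": [0, 0, -0.48]},
    {"fingers": 0.5, "offset": [0, 0, 0], "dr": [0, 0, -0.64]},
    {"fingers": 0.5, "offset": [0, 0, 0], "dr": [0, 0, -0.8]},
    {"fingers": 0.5, "offset": [0, 0, 0], "dr": [0, 0, -0.96]},
    {"fingers": 0.5, "offset": [0, 0, 0], "dr": [0, 0, -1.12]},
    {"fingers": 0.5, "offset": [0, 0, 0], "dr": [0, 0, -1.28]},
    {"fingers": 0.5, "offset": [0, 0, 0], "dr": [0, 0, -1.44]},
    {"fingers": 0.5, "offset": [0, 0, 0], "dr": [0, 0, -1.57]},
    {"fingers": 0.5, "offset": [0, 0, 0], "dr": [0, 0, -1.57]},
    {"fingers": 0.5, "offset": [0, 0, 0], "dr": [0, 0, -1.57]}
  ]
}}

```text
clock: 48.2
tool_pos: [453.6, -27.5, 240.6]
tcp_rot: [-0.087, 0.996, 0.0, -0.0]
contact_force: [-0.9, -0.6, -0.6]
grip_width: 42.9
grip_force: 0.0
```

Run:
```python
from h import *
st=ctrl.state()
M=R.from_quat(st["tcp_rot"]).as_matrix(); print(np.arctan2(M[1,1],M[0,1]),M[:,2])
print(st["tool_pos"],st["q"],totool([453.7,-27,142]))
```

```text
1.7442884239545324 [-6.25264339e-04 -1.64947766e-05 -9.99999804e-01]
[453.58917045 -27.53723528 240.63015551] [-0.19987315  0.35213051  0.16183743  2.10272434 -0.08707327  0.69346616
  1.76354599] [-0.26292993  0.50099535 98.63005806]
```

Call:
{"name": "move_arm", "arguments": {
  "deltas": [
    {"fingers": 0.5, "offset": [0, 0.5, 50], "dr": [0, 0, -0.006]},
    {"fingers": 0.5, "offset": [0, 0.5, 90], "dr": [0, 0, -0.006]},
    {"fingers": 0.5, "offset": [0, 0.5, 99], "dr": [0, 0, -0.006]},
    {"fingers": 0.5, "offset": [0, 0.5, 99], "dr": [0, 0, -0.006]},
    {"fingers": 0.9, "offset": [0, 0.5, 99], "dr": [0, 0, -0.006]},
    {"fingers": 0.9, "offset": [0, 0.5, 99], "dr": [0, 0, -0.006]},
    {"fingers": 0.9, "offset": [0, 0.5, 99], "dr": [0, 0, -0.006]},
    {"fingers": 0.9, "offset": [0, 0.5, 99], "dr": [0, 0, -0.006]}
  ],
  "squeeze": 50
}}

```text
clock: 49.2
tool_pos: [454.1, -26.6, 142.5]
tcp_rot: [-0.092, 0.996, 0.0, 0.001]
contact_force: [1.1, 5.1, 1.6]
grip_width: 15.2
grip_force: 52.0
```

Call:
{"name": "move_arm", "arguments": {
  "deltas": [
    {"fingers": 0.9, "offset": [0, 0, 3], "dr": [0, 0, 0]},
    {"fingers": 0.9, "offset": [0, 0, 6], "dr": [0, 0, 0]},
    {"fingers": 0.9, "offset": [0, 0, 9.5], "dr": [0, 0, 0]},
    {"fingers": 0.9, "offset": [0, 0, 9.5], "dr": [0, 0, 0]},
    {"fingers": 0.9, "offset": [0, 0, 9.5], "dr": [0, 0, 0]}
  ]
}}

```text
clock: 49.82
tool_pos: [454.2, -26.6, 133.3]
tcp_rot: [-0.092, 0.996, 0.0, 0.001]
contact_force: [-1.7, 5.9, 16.2]
grip_width: 14.9
grip_force: 54.2
```

Call:
{"name": "move_arm", "arguments": {
  "deltas": [
    {"fingers": 0.9, "offset": [0, 0, 0], "dr": [0, 0, 0.15]},
    {"fingers": 0.9, "offset": [0, 0, 0], "dr": [0, 0, 0.3]},
    {"fingers": 0.9, "offset": [0, 0, 0], "dr": [0, 0, 0.45]},
    {"fingers": 0.9, "offset": [0, 0, 0], "dr": [0, 0, 0.6]},
    {"fingers": 0.9, "offset": [0, 0, 0], "dr": [0, 0, 0.75]},
    {"fingers": 0.9, "offset": [0, 0, 0], "dr": [0, 0, 0.9]},
    {"fingers": 0.9, "offset": [0, 0, 0], "dr": [0, 0, 1.05]},
    {"fingers": 0.9, "offset": [0, 0, 0], "dr": [0, 0, 1.2]},
    {"fingers": 0.9, "offset": [0, 0, 0], "dr": [0, 0, 1.33]},
    {"fingers": 0.9, "offset": [0, 0, 0], "dr": [0, 0, 1.43]},
    {"fingers": 0.9, "offset": [0, 0, 0], "dr": [0, 0, 1.45]},
    {"fingers": 0.9, "offset": [0, 0, 0], "dr": [0, 0, 1.45]}
  ]
}}

```text
clock: 51.32
tool_pos: [453.5, -27.3, 133.2]
tcp_rot: [0.592, 0.806, 0.0, -0.0]
contact_force: [-7.5, -0.1, 22.7]
grip_width: 14.8
grip_force: 54.9
```

Run:
```python
from h import *
st=ctrl.state(); M=R.from_quat(st["tcp_rot"]).as_matrix(); print(np.arctan2(M[1,1],M[0,1]),st["contact_force"],st["torque"],st["q"])
```

```text
0.30409239517722314 [-7.52351991 -0.05164428 22.68130717] [-0.18592896  1.50958961 -0.04578663] [-0.43059369  0.61709759  0.48190668  2.18415607 -0.62617916  0.47618983
  0.84792245]
```

Now let it spring up, open, rise, and check.

Call:
{"name": "move_arm", "arguments": {
  "deltas": [
    {"fingers": 0.9, "offset": [0, 0, -5], "dr": [0, 0, 0]},
    {"fingers": 0.9, "offset": [0, 0, -9.5], "dr": [0, 0, 0]},
    {"fingers": 0.9, "offset": [0, 0, -9.5], "dr": [0, 0, 0]},
    {"fingers": 0.5, "offset": [0, 0, -9.5], "dr": [0, 0, 0]},
    {"fingers": 0.5, "offset": [0, 0, -9.5], "dr": [0, 0, 0]},
    {"fingers": 0.5, "offset": [0, 0, -9.5], "dr": [0, 0, 0]},
    {"fingers": 0.5, "offset": [0, 0, -50], "dr": [0, 0, 0]},
    {"fingers": 0.5, "offset": [0, 0, -88], "dr": [0, 0, 0]},
    {"fingers": 0.5, "offset": [0, 0, -88], "dr": [0, 0, 0]},
    {"fingers": 0.5, "offset": [0, 0, -88], "dr": [0, 0, 0]}
  ]
}}

```text
clock: 52.58
tool_pos: [453.5, -26.7, 220.1]
tcp_rot: [0.591, 0.806, 0.0, -0.0]
contact_force: [0.3, 0.0, 0.3]
grip_width: 42.7
grip_force: 0.0
```

Run:
```python
from h import *
st=shot("wrist","w12"); M=cv2.imread('pics/raw_w12.png'); print(st["tool_pos"],st["clock"])
c=cam("wrist",st); v=[537.3,-12.2,.182]
# bar-top white marker: bright pixels on the dark disc -> position at z=94, relative to axis in charger frame
p=proj(c,w(v,[[-85,0,80]]))[0]; m=np.zeros(M.shape[:2],np.uint8); cv2.circle(m,tuple(int(t) for t in p),30,255,-1)
def mk(M,m):
    g=M.max(2); ys,xs=np.nonzero((g>170)&(m>0)); return xs,ys
xs,ys=mk(M,m); print(p,len(xs),xs.mean(),ys.mean())
from numpy.linalg import eigh
old=cv2.imread('pics/w2.png'); old=cv2.resize(old,(640,400),interpolation=cv2.INTER_AREA)
for im in (M,old):
    print([[int(im[r,cc].max()) for cc in range(275,360,5)] for r in range(170,270,10)])
```

```text
[453.50094064 -26.7277382  220.09227238] 52.575
[315.99082238 215.65673366] 132 315.969696969697 201.70454545454547
[[242, 184, 167, 113, 161, 163, 136, 134, 89, 128, 156, 162, 163, 162, 163, 174, 242], [166, 172, 202, 201, 193, 70, 63, 52, 54, 53, 54, 70, 67, 109, 157, 161, 157], [103, 142, 61, 63, 65, 60, 50, 60, 233, 70, 54, 60, 63, 61, 59, 151, 153], [198, 71, 57, 55, 55, 55, 47, 56, 236, 63, 47, 55, 58, 55, 57, 68, 150], [148, 59, 46, 45, 50, 53, 42, 54, 236, 58, 48, 51, 51, 50, 55, 57, 145], [141, 82, 43, 43, 42, 41, 39, 47, 48, 48, 43, 42, 42, 46, 48, 74, 115], [153, 151, 115, 54, 36, 39, 36, 38, 39, 40, 41, 41, 43, 49, 95, 152, 156], [150, 150, 151, 149, 152, 144, 75, 39, 40, 38, 47, 134, 150, 156, 155, 153, 152], [91, 151, 150, 152, 151, 150, 99, 38, 33, 37, 53, 153, 152, 226, 240, 238, 187], [50, 150, 147, 151, 148, 108, 108, 109, 107, 150, 153, 152, 148, 153, 237, 240, 205]]
[[237, 130, 104, 160, 165, 163, 148, 128, 110, 147, 161, 163, 163, 162, 163, 174, 243], [189, 201, 203, 200, 75, 69, 53, 54, 54, 54, 69, 69, 69, 137, 158, 158, 159], [144, 134, 120, 64, 63, 58, 60, 148, 150, 60, 62, 65, 64, 64, 63, 154, 152], [147, 58, 60, 58, 60, 52, 58, 144, 189, 58, 55, 59, 59, 58, 61, 85, 150], [103, 52, 54, 53, 56, 50, 51, 107, 211, 53, 49, 54, 54, 54, 54, 62, 148], [84, 48, 41, 41, 43, 43, 44, 53, 57, 50, 48, 46, 44, 48, 53, 71, 103], [153, 118, 57, 40, 41, 38, 40, 40, 40, 43, 44, 43, 44, 44, 78, 143, 155], [152, 151, 152, 150, 118, 56, 39, 39, 38, 39, 42, 77, 132, 152, 153, 154, 156], [90, 150, 152, 151, 150, 152, 69, 39, 40, 42, 54, 152, 152, 221, 238, 190, 143], [52, 147, 148, 151, 142, 108, 107, 84, 88, 125, 145, 152, 150, 152, 152, 239, 206]]
```

```bash
python3 -c "
from bench import ctrl
print(ctrl.close_job())"
```

```text
the job is handed in; nothing more can be done
None
```

The job is handed in after about 53 s. The knob was turned off first. The slide box and the charged pack are on the mat, all three other packs are seated flat in their own bays, and the knob was turned back to on and sprang up. I checked bays 2 and 3 by eye, and bay 1 and the final knob position only by pixel measurements because my 14 picture views were used up. One pack was knocked aside during the run and recovered.

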